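# Depth-gauge the clear guide tube and present the gauge for reading

### The arm

A 7-joint arm with a two-finger parallel gripper is mounted at the origin on a cart in front of the work surface, level with it; the furniture and walls round the work are solid. World frame = base frame: x ahead of the robot, y to its left, z up, the work surface at z = 0. Lengths are in m, angles in rad, forces in N, time in s.
With the tool pointing down it reaches from about 0.4 to 0.85 m from the base axis. Payload 10.4 kg.
Tool frame: the origin (TCP) lies at the very end of the fingers, on their centre line; the grasp point (between the pads) lies 19 mm behind it; z points along the fingers, y is the direction in which the jaws open and shut (so a half turn about z gives the same grasp; the last joint's range is limited). The gripper opens to 87 mm and grips with 3 to 60 N. Pads are 19 mm wide; open, the fingers measure 117 mm over their backs; the gripper's body (75 mm by 190 mm) begins 51 mm behind the grasp point.
Start: joints at [1.097, 0.332, -0.065, 1.46, 0.022, 1.35, -0.088], TCP at [0.272, -0.563, 0.202] pointing down, gripper open.
Joint ranges: [-2.6, 2.6], [-0.5, 2.12], [-1.47, 1.34], [0.16, 2.42], [-1.27, 4.41], [0.06, 2.06], [-2.6, 2.6]. Speed limits (rad/s): [2.22, 2.22, 2.79, 2.79, 3.14, 3.14, 3.14].

### API

Orientations are given as a unit quaternion [x, y, z, w].
In Python, from bench import read_state, imaging, r gives the robot as it stands. The module is installed in compiled form; this text tells all that it offers.
- The arm moves only by the tool move_arm, never from a script. Its argument "series" is a list of rows, each a list of 4 numbers: the shift along the tool's x, y, z in m, then the turn about the tool's z in rad. In form: [[x, y, z, roll], ...]. A call has 1 to 20 rows; each row is the pose to reach, as a shift and turn from the pose commanded when the call began, along the tool's axes at that moment; what a row does not reach only later rows make up. A row lasts 1/10 s, in which the tool goes at most 50 mm and 8.59 degrees, less where a joint would pass 70% of its speed; a pose out of reach is approached as far as the arm can. A call with a gripper value outside its range is refused whole. "claw" is the gripper's target within -1 to 1 (fully open at 1, half-way at 0, shut at -1), set as the call begins (left out, the last holds). The fingers move at their own pace and stop on an object; "newtons" is the grip in N (left out, the last holds). Time passes only in rows, so rows that repeat a pose let the fingers close. It gives the time, the measured TCP pose, the force and the opening at its end, in the units of the state.
- read_state(): the state, without advancing time (a new reading comes with each control period).
- imaging.camera(name): name is "scene" or "side" or "wrist"; returns (picture, depth): 480x640x3 uint8, red, green, blue; 480x640 float32, m along the optical axis (not along the pixel's ray), 0 where there is no reading.
- imaging.get_calibration(name): a dict with "camera_matrix" (3x3 intrinsics, pixels), "R" (3x3) and "t" (3): a world point X has camera coordinates R X + t. Camera axes: x right, y down, z forward; pixel columns grow to the right and rows downward; lengths in m; the calibration is good to about 2 mm. A picture is of the moment at which its call begins: read the wrist's pose just before it. get_calibration takes no time and is no camera call; for the wrist camera it gives the pose at the moment of the call.
- r.close_job(): hands the job in, once; it reports no verdict.
The state is a dict: "time": time; "joint_positions": joint angles; "joint_vel": joint speeds; "joint_torque": joint torques, N m; "ee_pos": TCP position; "eef_rot": TCP orientation; "ft_force": force on the tool from outside, world axes, zero at the start; "torque": the same for the moment, N m; "width": finger opening in m.
Only numpy, scipy, OpenCV 4.12 (cv2) and the standard library are available. Lean on these libraries where they do the work, as an engineer would, in place of code of your own. Each camera call takes 0.05 s, during which the arm holds its last target.

### The job

Take the depth gauge from its cradle and feel with it which of the two guide tubes on the sloping check stand is clear: a cushion is lodged part way down one of them, and only in the other does the gauge slide in until its collar stops on the rim; slide it fully home there, without forcing the collar against the rim. Then draw it right out and finish holding it still and level in the gripper, with its tip about 10 cm above the middle of the white reading card. Do not put it down or let go, and leave the blue-lidded cup and the lying sample tube where they are.

Things in the scene. Friction and masses are not known exactly. Their poses are not given: they have to be found in the camera images.
- gauge: Loose depth gauge, 90 g: steel rod 9 mm thick (last 8 mm taper to 5), brass collar 26 mm across, black handle 14 mm wide (y), 18 high (z). Origin on the axis at the collar's front face; x along the axis to the tip, z up as it lies level in its cradle, axis 50 mm above the table. Tip at x = +85 mm, collar -8 to 0, handle -128 to -8 (grip its middle, -68).
- gauge_tip (a point): Centre of the tip of the gauge's rod, on its axis 85 mm from the collar's front face.
- cradle: Fixed white cradle: base 185 x 50 x 6 mm, two open-topped saddles 12 mm thick, 34 mm wide, under the rod (x = 40 mm) and the handle's rear end (x = -116 mm), lips at most 54 mm above the table; the handle is free between them. Origin on the table below the gauge's origin at the start, x along the gauge. A 20 mm lift clears it.
- stand: Fixed sloping check stand, grey base 125 x 110 x 8 mm, carrying the blue and the red guide tube side by side, mouths towards the robot. Origin on the table below the midpoint of the mouths; x points level away from the robot along the tubes; blue mouth at y = +32 mm, red at y = -32 mm.
- guide_blue: Fixed blue guide tube, 30 mm outside, bore 13 mm, 100 mm long, far end closed. Origin at the centre of its flat mouth, 85 mm above the table; x runs inwards along the bore, 25 degrees below level; y is level. Clear: the collar stops on the rim (gauge's origin at this origin). Cushion lodged: the tip stops about 42 mm deep. Exactly one of the two tubes is clear, either one.
- guide_red: Fixed red guide tube, same size, slope and axes as the blue one; origin at the centre of its mouth. Either tube may be the clear one; exactly one is.
- card: Fixed white reading card, 75 x 105 x 2 mm, with a thin black cross, lying flat on the table. Origin at its middle on the table.
- cup_blue: Bystander: specimen cup with blue lid, 55 mm across and 72 mm high; origin under its middle.
- tube_lying: Bystander: sample tube with green cap, lying, 88 mm long and 17 mm thick; origin under its middle.

How it is judged:
By the outcome, as a careful person would: the job done as asked, in the order asked, and still so for the second after the job is handed in, while the arm keeps its last pose, push and grip.
It also fails if it takes over 58 s, if anything falls off the work surface, if the arm or the gripper's body presses on something with over 40 N, if the wrist force passes 120 N, or if a joint passes its speed limit or range.

## Working session

There is one attempt and no reset: what is moved stays moved. The work goes in short steps, Python scripts to look and compute and a tool call to move; the robot and the scene stay as the last step left them, time stands still between calls to the robot, and variables do not carry over. Pictures are saved under pics/ and viewed, and the job is handed in when it is done.

Besides the shell and the picture viewer there is one more tool, called by a JSON object that holds its "op" and its "data", one argument or row to a line. move_arm: Moves the arm, as the interface text tells. Its arguments: {"type":"object","properties":{"series":{"type":"array","items":{"type":"array","items":{"type":"number"}}},"claw":{"type":"number"},"newtons":{"type":"number"}},"required":["series"]}

```bash
ls; mkdir -p pics
python3 - <<'E'
from bench import read_state, imaging, r
import cv2, numpy as np
s=read_state()
for k,v in s.items(): print(k,np.round(v,4))
for n in ["scene","side","wrist"]:
    c=imaging.get_calibration(n); print(n,np.round(c["camera_matrix"],1).tolist(),np.round(c["R"],4).tolist(),np.round(c["t"],4).tolist())
    p,d=imaging.camera(n); cv2.imwrite(f"pics/{n}0.png",p[:,:,::-1]); np.savez(f"pics/{n}0.npz",p=p,d=d,K=c["camera_matrix"],R=c["R"],t=c["t"])
E
```

```text
pics
time 0.0
joint_positions [ 1.0974  0.3329 -0.0647  1.4609  0.0216  1.3499 -0.0885]
joint_vel [ 0.     -0.0023  0.0005 -0.0016 -0.0008 -0.     -0.0002]
joint_torque [ 2.00000e-04 -6.23253e+01  2.48000e-02 -3.89895e+01 -6.14000e-02
  3.98000e-02  1.00000e-04]
ee_pos [ 0.2721 -0.5622  0.2011]
eef_rot [ 9.747e-01  2.235e-01 -2.000e-04 -7.000e-04]
ft_force [ 0.0939 -0.9437  0.4303]
torque [0.024  0.0202 0.0195]
width 0.0868
scene [[539.6, 0.0, 314.8], [0.0, 539.6, 226.6], [0.0, 0.0, 1.0]] [[-0.8875, -0.4609, -0.0052], [-0.2937, 0.5742, -0.7642], [0.3552, -0.6767, -0.6449]] [0.5571, 0.069, 1.1083]
side [[530.6, 0.0, 314.3], [0.0, 530.6, 240.8], [0.0, 0.0, 1.0]] [[-0.9999, 0.0028, 0.016], [-0.0113, 0.5871, -0.8095], [-0.0117, -0.8095, -0.587]] [0.4609, -0.0556, 1.2352]
wrist [[400.8, 0.0, 320.3], [0.0, 400.8, 242.5], [0.0, 0.0, 1.0]] [[0.4345, -0.9007, -0.0017], [-0.861, -0.4159, 0.2926], [-0.2643, -0.1256, -0.9562]] [-0.6244, -0.0343, 0.3921]
```

View pics/scene0.png

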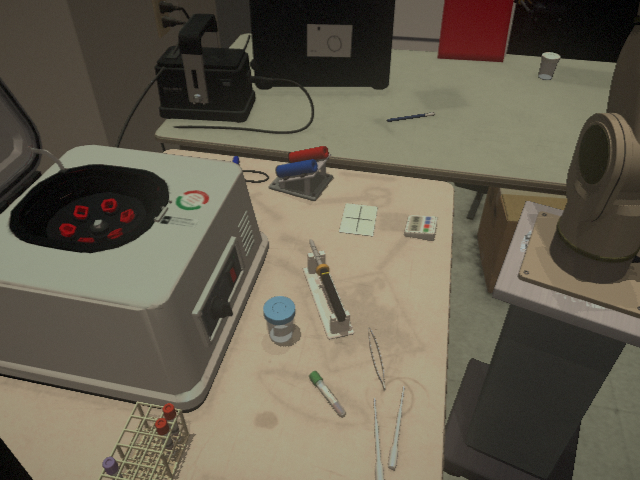

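View pics/side0.png

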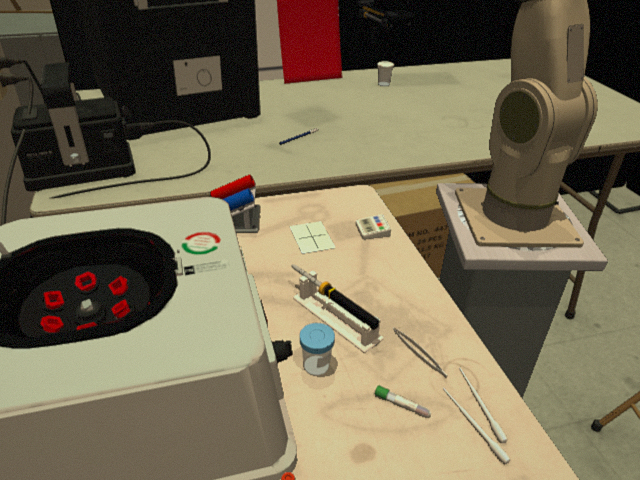

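View pics/wrist0.png

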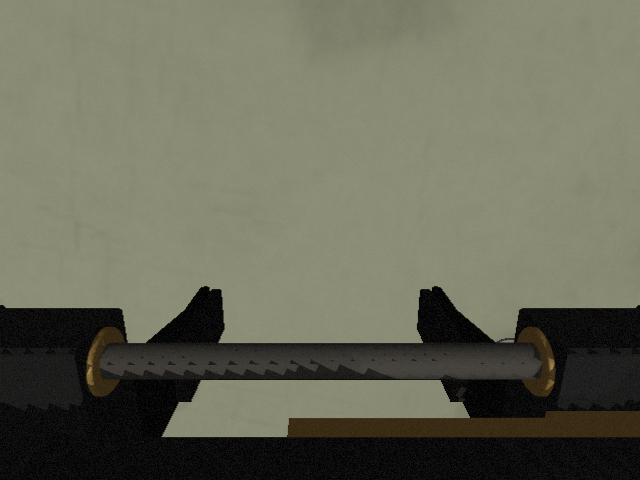

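The scene view shows the gauge in its cradle (tip about (312,243), handle end (343,318)), stand tubes at (305,162), card (358,219), cup (280,318) and lying tube (327,393). The wrist camera sees only floor or bench. Next I'll measure positions.

```bash
cat > h.py <<'E'
import numpy as np, cv2
def load(f):
    z=np.load(f); return z["p"],z["d"],z["K"],z["R"],z["t"]
def pts(d,K,R,t):
    v,u=np.mgrid[0:480,0:640]
    c=np.stack([(u-K[0,2])/K[0,0]*d,(v-K[1,2])/K[1,1]*d,d],-1)
    return (c-t)@R   # world
def ray(u,v,K,R,t):
    dd=np.linalg.inv(K)@np.array([u,v,1.0]); return -R.T@t, R.T@dd
def plane(u,v,z,K,R,t):
    o,d=ray(u,v,K,R,t); return o+d*(z-o[2])/d[2]
def proj(X,K,R,t):
    c=R@np.asarray(X)+t; q=K@c; return q[:2]/q[2]
def tri(obs): # list of (u,v,K,R,t)
    A=np.zeros((3,3)); b=np.zeros(3)
    for o_ in obs:
        o,d=ray(*o_); d=d/np.linalg.norm(d); P=np.eye(3)-np.outer(d,d); A+=P; b+=P@o
    X=np.linalg.solve(A,b)
    return X,[np.linalg.norm((np.eye(3)-np.outer(d/np.linalg.norm(d),d/np.linalg.norm(d)))@(X-o)) for o,d in [ray(*q) for q in obs]]
E
python3 - <<'E'
from h import *
for n,L in [("scene",dict(tip=(312,243),collar=(322,268),hend=(345,318),card=(358,219),cup=(280,304),tub=(327,393),bluemouth=(317,169),redm=(327,152),tab=(400,260))),("side",dict(tip=(294,267),collar=(326,288),hend=(378,322),card=(313,237),cup=(317,334),tub=(402,401),bluemouth=(254,198),tab=(350,270)))]:
    p,d,K,R,t=load(f"pics/{n}0.npz"); P=pts(d,K,R,t); print(n,"cam",-R.T@t)
    for k,(u,v) in L.items(): print(k,d[v,u],P[v,u].round(3))
E
```

```text
scene cam [0.12104977 0.96706807 0.77035685]
tip 1.0718923 [0.497 0.263 0.054]
collar 1.0142093 [0.446 0.319 0.057]
hend 0.9422205 [0.362 0.397 0.04 ]
card 1.2107241 [0.47  0.093 0.002]
cup 0.92701954 [0.464 0.444 0.071]
tub 0.8584221 [0.331 0.529 0.014]
bluemouth 1.2489269 [0.599 0.043 0.067]
redm 1.281498 [ 0.602 -0.015  0.079]
tab 1.1147761 [ 0.34   0.171 -0.002]
side cam [0.47465693 1.03123441 0.6726    ]
tip 0.98829603 [0.5   0.26  0.052]
collar 0.930537 [0.442 0.327 0.06 ]
hend 0.8719166 [0.358 0.404 0.055]
card 1.1537656 [0.464 0.092 0.002]
cup 0.82240576 [0.459 0.45  0.073]
tub 0.79663575 [0.331 0.528 0.012]
bluemouth 1.1529188 [0.593 0.043 0.069]
tab 1.0631572 [0.39  0.205 0.002]
```

Run:
```python
from h import *
for n,(x,y) in [("scene",(250,130)),("side",(200,160))]:
    p=load(f"pics/{n}0.npz")[0][y:y+200,x:x+200]
    cv2.imwrite(f"pics/{n}_zoom.png",cv2.resize(p,None,fx=3,fy=3,interpolation=cv2.INTER_CUBIC)[:,:,::-1])
```

```text
(no output)
```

View pics/scene_zoom.png

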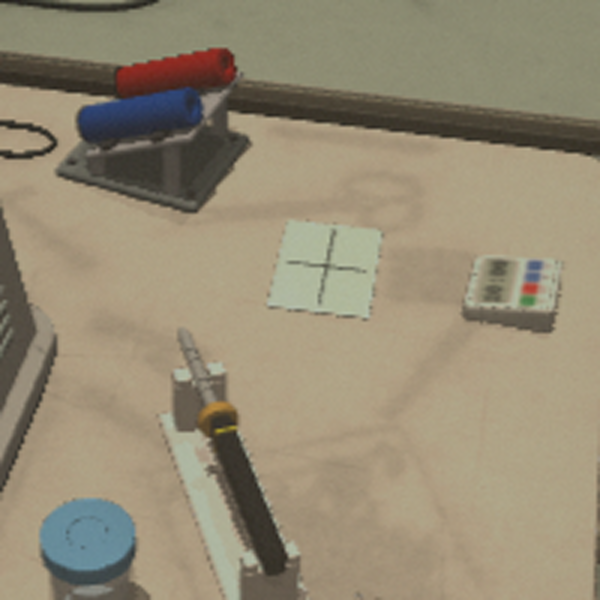

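View pics/side_zoom.png

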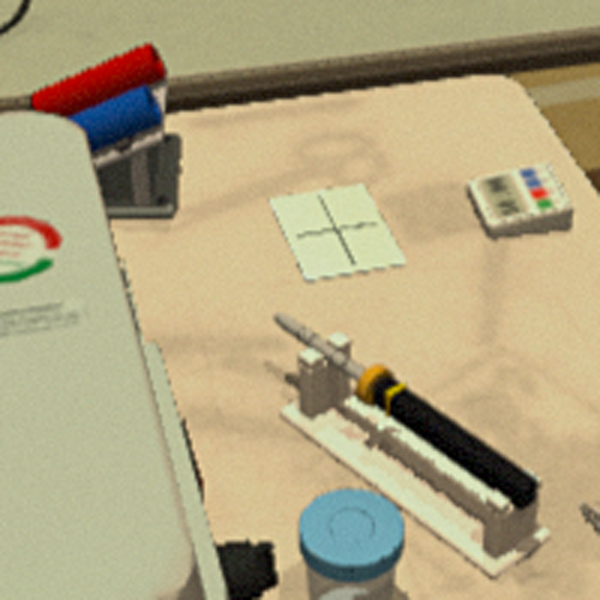

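Run:
```python
from h import *
for n in ["scene","side"]:
    p,d,K,R,t=load(f"pics/{n}0.npz"); P=pts(d,K,R,t)
    m=(d>0)&(np.hypot(P[...,0],P[...,1])<0.85)&(P[...,2]>0.09)&(P[...,0]>0.25)
    Q=P[m]; g={}
    for q in Q:
        k=(round(q[0],1),round(q[1],1)); g[k]=max(g.get(k,0),round(float(q[2]),2))
    print(n,sorted(g.items()))
# path
a=np.radians(25.8)
a=2*np.arctan2(.2235,.9747)
T0=np.array([.2721,-.5622,.2011])
N=26
for i in range(1,N+1):
    s=i/N
    az=np.radians(-64.2+s*(43.5+64.2)); rr=.6246+s*(.536-.6246)
    z=.2011+min(.08,.02*i) if i<N-4 else .2811-.0162*(i-(N-5))
    w=np.array([rr*np.cos(az),rr*np.sin(az),z])-T0
    print([round(w[0]*np.cos(a)+w[1]*np.sin(a),3),round(w[0]*np.sin(a)-w[1]*np.cos(a),3),round(-w[2],3),round(-1.906*s,3)],end=",\n" if i%4==0 else ",")
```

```text
scene [((np.float64(0.3), np.float64(-0.6)), 0.32), ((np.float64(0.3), np.float64(-0.5)), 0.34), ((np.float64(0.5), np.float64(0.4)), 0.13), ((np.float64(0.5), np.float64(0.5)), 0.24), ((np.float64(0.5), np.float64(0.6)), 0.24), ((np.float64(0.5), np.float64(0.7)), 0.23), ((np.float64(0.6), np.float64(-0.5)), 0.3), ((np.float64(0.6), np.float64(-0.4)), 0.3), ((np.float64(0.6), np.float64(-0.0)), 0.1), ((np.float64(0.6), np.float64(0.1)), 0.1), ((np.float64(0.6), np.float64(0.3)), 0.24), ((np.float64(0.6), np.float64(0.4)), 0.24), ((np.float64(0.6), np.float64(0.5)), 0.24), ((np.float64(0.6), np.float64(0.6)), 0.24), ((np.float64(0.7), np.float64(-0.5)), 0.24), ((np.float64(0.7), np.float64(-0.4)), 0.3), ((np.float64(0.7), np.float64(-0.2)), 0.11), ((np.float64(0.7), np.float64(0.3)), 0.24), ((np.float64(0.7), np.float64(0.4)), 0.24), ((np.float64(0.7), np.float64(0.5)), 0.24), ((np.float64(0.8), np.float64(-0.4)), 0.3), ((np.float64(0.8), np.float64(-0.2)), 0.13), ((np.float64(0.8), np.float64(0.3)), 0.24), ((np.float64(0.8), np.float64(0.4)), 0.24)]
side [((np.float64(0.3), np.float
[... 2170 characters left out ...]
.float64(-0.08), -1.173],
[np.float64(0.534), np.float64(-0.434), np.float64(-0.08), -1.246],[np.float64(0.543), np.float64(-0.474), np.float64(-0.08), -1.32],[np.float64(0.549), np.float64(-0.515), np.float64(-0.08), -1.393],[np.float64(0.552), np.float64(-0.555), np.float64(-0.08), -1.466],
[np.float64(0.552), np.float64(-0.595), np.float64(-0.08), -1.539],[np.float64(0.55), np.float64(-0.635), np.float64(-0.064), -1.613],[np.float64(0.544), np.float64(-0.675), np.float64(-0.048), -1.686],[np.float64(0.536), np.float64(-0.713), np.float64(-0.031), -1.759],
[np.float64(0.524), np.float64(-0.751), np.float64(-0.015), -1.833],[np.float64(0.511), np.float64(-0.787), np.float64(0.001), -1.906],
```

Run:
```python
from h import *
for n in ["scene","side"]:
    p,d,K,R,t=load(f"pics/{n}0.npz"); P=pts(d,K,R,t)
    r=np.hypot(P[...,0],P[...,1]); az=np.degrees(np.arctan2(P[...,1],P[...,0]))
    for a in range(-60,90,6):
        m=(d>0)&(abs(az-a)<3)&(P[...,2]>0.08)&(r<1)&(r>0.4)&~((P[...,0]<0.42)&(P[...,1]<-.4))
        if m.sum()>5:
            i=np.argsort(r[m])[:5]; print(n,a,P[m][i[2]].round(3),round(float(np.percentile(r[m],1)),3),end=' | ')
    print()
```

```text
scene -60 [ 0.43  -0.841  0.088] 0.95 | scene -54 [ 0.53  -0.807  0.082] 0.966 | scene -36 [ 0.627 -0.447  0.143] 0.772 | scene -30 [ 0.665 -0.431  0.174] 0.796 | scene -24 [ 0.751 -0.382  0.165] 0.848 | scene -18 [ 0.743 -0.202  0.091] 0.792 | scene -12 [ 0.734 -0.196  0.081] 0.764 | scene -6 [ 0.91  -0.11   0.092] 0.92 | scene 0 [0.602 0.006 0.08 ] 0.601 | scene 6 [0.602 0.047 0.085] 0.604 | scene 24 [0.622 0.309 0.229] 0.709 | scene 30 [0.591 0.309 0.095] 0.673 | scene 36 [0.572 0.372 0.109] 0.688 | scene 42 [0.544 0.446 0.094] 0.712 | scene 48 [0.497 0.532 0.119] 0.743 | scene 54 [0.505 0.624 0.088] 0.806 | scene 60 [0.51  0.787 0.082] 0.938 | 
side -60 [ 0.43  -0.84   0.086] 0.95 | side -54 [ 0.537 -0.805  0.082] 0.968 | side -36 [ 0.622 -0.45   0.084] 0.77 | side -30 [ 0.681 -0.387  0.378] 0.79 | side -24 [ 0.722 -0.364  0.372] 0.82 | side -18 [ 0.733 -0.199  0.082] 0.796 | side -12 [ 0.734 -0.194  0.084] 0.762 | side -6 [ 0.907 -0.121  0.08 ] 0.917 | side 0 [ 0.6   -0.015  0.084] 0.6 | side 6 [0.595 0.062 0.081] 0.599 | side 24 [0.626 0.31  0.233] 0.715 | side 30 [0.582 0.352 0.164] 0.696 | side 36 [0.573 0.379 0.153] 0.705 | side 42 [0.542 0.456 0.146] 0.725 | side 48 [0.496 0.532 0.144] 0.747 | side 54 [0.503 0.622 0.092] 0.803 |
```

{"op": "move_arm", "data": {
  "series": [
    [0.045, -0.005, -0.02, -0.07],
    [0.089, -0.013, -0.04, -0.145],
    [0.132, -0.025, -0.06, -0.22],
    [0.174, -0.039, -0.08, -0.29],
    [0.215, -0.056, -0.08, -0.365],
    [0.254, -0.076, -0.08, -0.44],
    [0.291, -0.099, -0.08, -0.51],
    [0.326, -0.124, -0.08, -0.585],
    [0.36, -0.152, -0.08, -0.66],
    [0.391, -0.182, -0.08, -0.73],
    [0.419, -0.213, -0.08, -0.805],
    [0.445, -0.247, -0.08, -0.88],
    [0.468, -0.282, -0.08, -0.95],
    [0.489, -0.319, -0.08, -1.025],
    [0.507, -0.356, -0.08, -1.1],
    [0.522, -0.395, -0.08, -1.17],
    [0.534, -0.434, -0.08, -1.245],
    [0.543, -0.474, -0.08, -1.32],
    [0.549, -0.515, -0.08, -1.39],
    [0.552, -0.555, -0.08, -1.466]
  ],
  "claw": 1
}}

```text
time: 2.15
ee_pos: [0.5266, 0.1791, 0.2816]
eef_rot: [0.574, 0.819, -0.0, -0.0]
ft_force: [-0.8, 0.7, 0.0]
width: 0.087
```

```bash
cat >> h.py <<'E'
from scipy.spatial.transform import Rotation as Ro
def totool(world_shift,s): # world shift to tool axes
    return Ro.from_quat(s["eef_rot"]).as_matrix().T@np.asarray(world_shift)
def snap(n,tag):
    from bench import imaging
    c=imaging.get_calibration(n); p,d=imaging.camera(n)
    cv2.imwrite(f"pics/{n}{tag}.png",p[:,:,::-1]); np.savez(f"pics/{n}{tag}.npz",p=p,d=d,K=c["camera_matrix"],R=c["R"],t=c["t"])
def st():
    from bench import read_state
    s=read_state(); M=Ro.from_quat(s["eef_rot"]).as_matrix()
    print("t",round(s["time"],2),"tcp",np.round(s["ee_pos"],4),"yawx",round(float(np.degrees(np.arctan2(M[1,0],M[0,0]))),2),"tilt",M[:,2].round(3),"F",np.round(s["ft_force"],2),"T",np.round(s["torque"],3),"w",round(float(s["width"]),4),"j",np.round(s["joint_positions"],2))
    return s
E
python3 -c "
from h import *
s=st(); snap('wrist','1'); print(totool(np.array([.389,.369,.20])-s['ee_pos'],s))"
```

```text
t 2.15 tcp [0.5266 0.1791 0.2816] yawx 110.0 tilt [-0. -0. -1.] F [-0.81  0.65  0.02] T [ 0.076 -0.12  -0.01 ] w 0.087 j [ 0.21  0.22 -0.72  1.49  0.14  1.49 -0.17]
[ 0.22550543 -0.0643448   0.08162201]
```

View pics/wrist1.png

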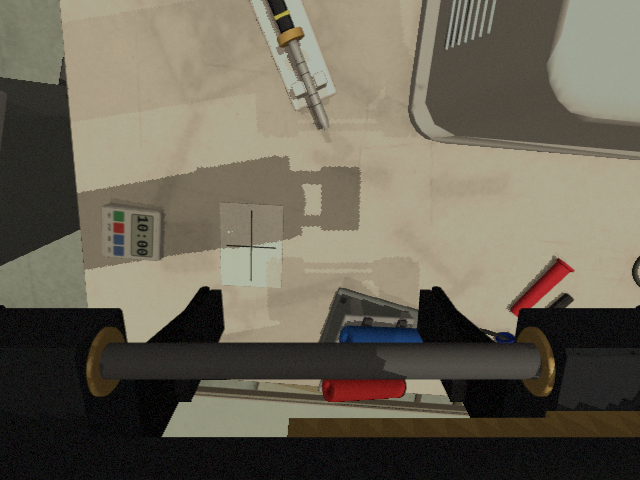

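Wrist picture 1 shows the gauge at the top (tip (323,126), collar about (290,37)), the card cross at (251,246), and the blue and red tubes partly hidden behind the gripper rod at about (380,335) and (365,390). Next I'll move over the gauge handle.

{"op": "move_arm", "data": {
  "series": [
    [0.04, -0.01, 0.01, -0.07],
    [0.085, -0.02, 0.02, -0.15],
    [0.13, -0.03, 0.04, -0.23],
    [0.17, -0.045, 0.05, -0.31],
    [0.205, -0.055, 0.06, -0.39],
    [0.226, -0.064, 0.07, -0.44],
    [0.226, -0.064, 0.07, -0.44]
  ]
}}

```text
time: 2.9
ee_pos: [0.3876, 0.3701, 0.2106]
eef_rot: [0.38, 0.925, -0.001, -0.001]
ft_force: [0.7, -0.4, -0.5]
width: 0.0869
```

```bash
python3 -c "
from h import *
s=st(); snap('wrist','2')
C={n:load(f'pics/{n}0.npz')[2:] for n in ['scene','side']}; C['w1']=load('pics/wrist1.npz')[2:]
for nm,o in dict(tip=[(311.5,241.5,'scene'),(292.5,265.5,'side'),(323.5,127,'w1')],card=[(358.5,219,'scene'),(313,237,'side'),(251,246,'w1')]).items():
    print(nm,[a.round(4) if hasattr(a,'round') else np.round(a,4) for a in tri([(u,v,*C[k]) for u,v,k in o])])
"
```

```text
t 2.9 tcp [0.3876 0.3701 0.2106] yawx 135.38 tilt [-0.002 -0.001 -1.   ] F [ 0.69 -0.37 -0.46] T [ 0.095 -0.145 -0.033] w 0.0869 j [-0.05  0.24 -0.91  1.65  0.19  1.35 -0.2 ]
tip [array([0.5044, 0.2499, 0.0466]), array([0.0014, 0.0014, 0.0006])]
card [array([4.682e-01, 8.960e-02, 2.000e-04]), array([0.0019, 0.004 , 0.0024])]
```

View pics/wrist2.png

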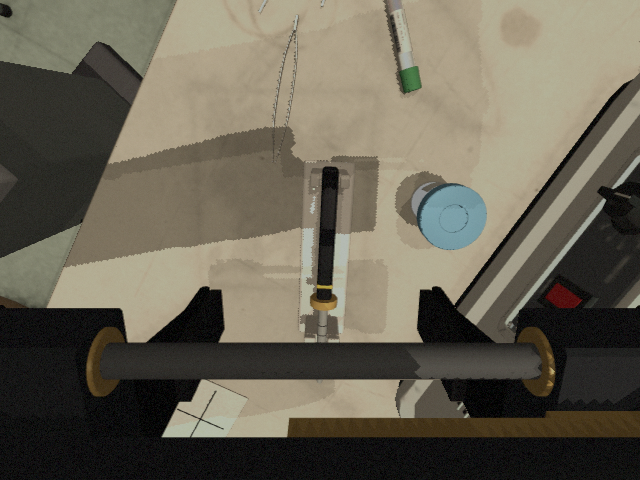

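Wrist picture 2 shows the handle from (330,168) to (324,296), the collar at (323,301), the cup lid at (453,216) and the tube cap at (410,78). Next I'll fit the handle line using masks.

Run:
```python
from h import *
C={n:load(f'pics/{n}0.npz') for n in ['scene','side']}; C['w1']=load('pics/wrist1.npz');C['w2']=load('pics/wrist2.npz')
# black handle mask in w2
p,d,K,R,t=C['w2']
g=p.max(2).astype(int); m=np.zeros((480,640),bool); m[160:285,305:350]=(g[160:285,305:350]<45)
n,l,stt,ce=cv2.connectedComponentsWithStats(m.astype(np.uint8)); i=1+np.argmax(stt[1:,4]); m=l==i; print(stt[i],ce[i])
for v in range(175,285,15):
    us=np.where(m[v])[0]; print(v,us.min(),us.max(),end='; ')
print()
ys,xs=np.where(m); 
rows=[(np.where(m[v])[0].min()+np.where(m[v])[0].max())/2 for v in range(180,283)]
k,b=np.polyfit(range(180,283),rows,1)
for v in (stt[i][1],200,250,296): print(v,plane(k*v+b,v,.059,K,R,t).round(4),plane(k*v+b,v,.05,K,R,t).round(4))
A=plane(k*180+b,180,.059,K,R,t);B=plane(k*280+b,280,.059,K,R,t);D=B-A;print("yaw",np.degrees(np.arctan2(D[1],D[0])))
# brass collar masks
for nme,(x0,x1,y0,y1) in dict(scene=(300,345,250,285),side=(310,345,275,302),w1=(270,310,20,60),w2=(300,345,288,314)).items():
    p,d,K,R,t=C[nme]; h=cv2.cvtColor(p,cv2.COLOR_RGB2HSV); mm=np.zeros((480,640),bool)
    s=h[y0:y1,x0:x1]; mm[y0:y1,x0:x1]=(s[...,0]>10)&(s[...,0]<26)&(s[...,1]>120)&(s[...,2]>60)
    ys,xs=np.where(mm); print(nme,len(xs),xs.min(),xs.max(),ys.min(),ys.max(),xs.mean(),ys.mean())
```

```text
[ 317  167   22  118 1764] [327.15646259 224.5861678 ]
175 322 337; 190 322 337; 205 321 335; 220 320 335; 235 320 334; 250 319 333; 265 318 332; 280 318 331; 
167 [0.3628 0.4065 0.059 ] [0.3636 0.406  0.05  ]
200 [0.3814 0.3862 0.059 ] [0.3828 0.3851 0.05  ]
250 [0.4115 0.3534 0.059 ] [0.4137 0.3514 0.05  ]
296 [0.4412 0.3209 0.059 ] [0.4442 0.3181 0.05  ]
yaw -47.49675087123368
scene 68 316 328 264 274 321.3235294117647 268.2647058823529
side 101 318 335 281 298 324.61386138613864 287.61386138613864
w1 311 275 303 20 46 289.572347266881 35.90353697749196
w2 310 310 336 288 310 323.0709677419355 302.1193548387097
```

Run:
```python
from h import *
C={n:load(f'pics/{n}0.npz')[2:] for n in ['scene','side']}; C['w1']=load('pics/wrist1.npz')[2:];C['w2']=load('pics/wrist2.npz')[2:]
o=[(321.5,268.5,'scene'),(325,287.6,'side'),(289.6,36,'w1'),(323,302,'w2')]
X,e=tri([(u,v,*C[k]) for u,v,k in o]); print(X,np.round(e,4))
X,e=tri([(u,v,*C[k]) for u,v,k in o[2:]]); print(X,np.round(e,4))
tip=np.array([.5044,.2499]); r=np.array([.3628,.4065]); d=tip-r; print(np.linalg.norm(d),np.degrees(np.arctan2(d[1],d[0])))
```

```text
[0.44681503 0.31566156 0.0521556 ] [0.0021 0.0032 0.0007 0.0015]
[0.44739742 0.31493186 0.05351643] [0.0002 0.0002]
0.2111258392523283 -47.8796543313146
```

{"op": "move_arm", "data": {
  "series": [
    [-0.006, 0.002, 0.03, 0.02],
    [-0.012, 0.004, 0.07, 0.04],
    [-0.017, 0.006, 0.11, 0.056],
    [-0.017, 0.006, 0.14, 0.056],
    [-0.017, 0.006, 0.16, 0.056],
    [-0.017, 0.006, 0.172, 0.056],
    [-0.017, 0.006, 0.179, 0.056],
    [-0.017, 0.006, 0.179, 0.056]
  ]
}}

```text
time: 3.75
ee_pos: [0.4074, 0.36, 0.0327]
eef_rot: [0.409, 0.913, -0.0, 0.0]
ft_force: [0.0, -0.4, -0.2]
width: 0.0869
```

```bash
python3 -c "
from h import *
s=st(); snap('wrist','3')"
```

```text
t 3.75 tcp [0.4074 0.36   0.0327] yawx 131.75 tilt [-0. -0. -1.] F [ 0.04 -0.42 -0.23] T [ 0.056 -0.097  0.032] w 0.0869 j [-0.12  0.44 -0.82  1.83  0.37  1.03 -0.36]
```

View pics/wrist3.png

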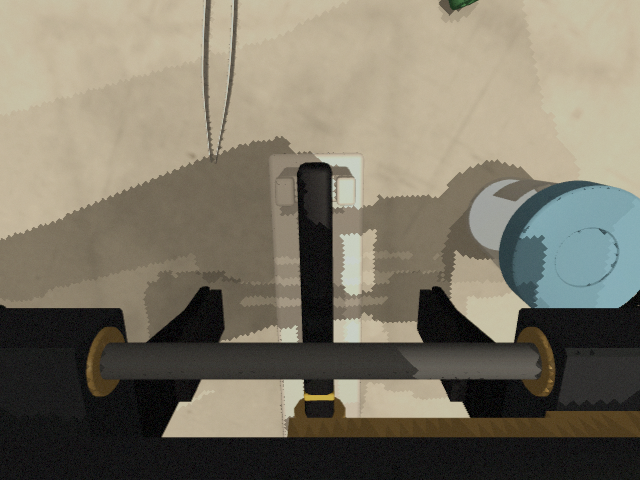

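The handle is centred between the fingers (u≈316 against a gripper centre of about 320), so I'm closing.

{"op": "move_arm", "data": {
  "series": [
    [0, 0, 0, 0],
    [0, 0, 0, 0],
    [0, 0, 0, 0],
    [0, 0, 0, 0],
    [0, 0, 0, 0],
    [0, 0, 0, 0],
    [0, 0, 0, 0]
  ],
  "claw": -1,
  "newtons": 20
}}

```text
time: 4.5
ee_pos: [0.4068, 0.3606, 0.0328]
eef_rot: [0.408, 0.913, -0.0, 0.0]
ft_force: [0.1, 0.1, 0.5]
width: 0.039
```

```bash
python3 -c "
from h import *
s=st()"
```

```text
t 4.5 tcp [0.4068 0.3606 0.0328] yawx 131.83 tilt [ 0. -0. -1.] F [0.13 0.14 0.54] T [ 0.055 -0.132 -0.013] w 0.039 j [-0.12  0.44 -0.82  1.83  0.37  1.03 -0.36]
```

{"op": "move_arm", "data": {
  "series": [
    [0, 0, 0, 0],
    [0, 0, 0, 0],
    [0, 0, 0, 0],
    [0, 0, 0, 0],
    [0, 0, 0, 0],
    [0, 0, 0, 0]
  ]
}}

```text
time: 5.1
ee_pos: [0.4068, 0.3606, 0.0328]
eef_rot: [0.408, 0.913, -0.0, 0.0]
ft_force: [1.6, 0.2, 0.3]
width: 0.0136
```

Run:
```python
from h import *
s=st()
C={n:load(f'pics/{n}0.npz') for n in ['scene','side']}; C['w1']=load('pics/wrist1.npz')
for nme,(x0,x1,y0,y1) in dict(scene=(265,340,140,190),side=(200,262,170,215),w1=(310,430,315,410)).items():
    p,d,K,R,t=C[nme]; h=cv2.cvtColor(p,cv2.COLOR_RGB2HSV)[y0:y1,x0:x1]
    P=pts(d,K,R,t)[y0:y1,x0:x1]
    for c in ("blue","red"):
        m=(h[...,1]>140)&(h[...,2]>30)
        m&= ((h[...,0]>100)&(h[...,0]<130)) if c=="blue" else ((h[...,0]<8)|(h[...,0]>172))
        m&=(d[y0:y1,x0:x1]>0)&(P[...,2]>0.02)
        Q=P[m]; 
        if len(Q)<20: print(nme,c,len(Q)); continue
        c0=np.median(Q,0); Q=Q[np.linalg.norm(Q-c0,axis=1)<.08]
        w,v=np.linalg.eigh(np.cov(Q.T)); ax=v[:,2]*np.sign(v[0,2])
        # mouth end points: min along axis
        a=(Q-Q.mean(0))@ax
        print(nme,c,len(Q),Q.mean(0).round(4),"ax",ax.round(3),"yaw",np.degrees(np.arctan2(ax[1],ax[0])).round(1),"slope",np.degrees(np.arcsin(-ax[2])).round(1),"ext",a.min().round(3),a.max().round(3),"xmin",np.percentile(Q[:,0],1).round(4),"zmax",Q[:,2].max().round(4))
for nme,f,(x,y,w_,h_) in [("scene",8,(265,140,80,60)),("side",8,(200,165,80,60)),("w1",6,(310,310,120,100))]:
    p=C[nme][0][y:y+h_,x:x+w_]; cv2.imwrite(f"pics/z_{nme}.png",cv2.resize(p,None,fx=f,fy=f,interpolation=cv2.INTER_CUBIC)[:,:,::-1])
```

```text
t 5.1 tcp [0.4068 0.3606 0.0328] yawx 131.82 tilt [ 0. -0. -1.] F [1.56 0.16 0.35] T [-0.016 -0.052  0.003] w 0.0136 j [-0.12  0.44 -0.82  1.83  0.37  1.03 -0.36]
scene blue 115 [0.6446 0.0627 0.0781] ax [ 0.905  0.026 -0.425] yaw 1.6 slope 25.2 ext -0.043 0.054 xmin 0.6067 zmax 0.0978
scene red 370 [0.6446 0.001  0.0726] ax [ 0.922  0.105 -0.372] yaw 6.5 slope 21.8 ext -0.044 0.059 xmin 0.6004 zmax 0.0973
side blue 337 [0.6224 0.0642 0.0798] ax [ 0.93   0.061 -0.364] yaw 3.7 slope 21.3 ext -0.026 0.036 xmin 0.5963 zmax 0.0984
side red 486 [0.6438 0.0018 0.0717] ax [ 0.924  0.05  -0.38 ] yaw 3.1 slope 22.3 ext -0.046 0.058 xmin 0.5991 zmax 0.0983
w1 blue 1229 [0.6373 0.0655 0.0739] ax [ 0.927  0.1   -0.362] yaw 6.2 slope 21.2 ext -0.04 0.059 xmin 0.5971 zmax 0.0971
w1 red 1624 [ 0.6443 -0.0045  0.0774] ax [ 0.933  0.079 -0.352] yaw 4.8 slope 20.6 ext -0.042 0.06 xmin 0.6008 zmax 0.0985
```

View pics/z_scene.png

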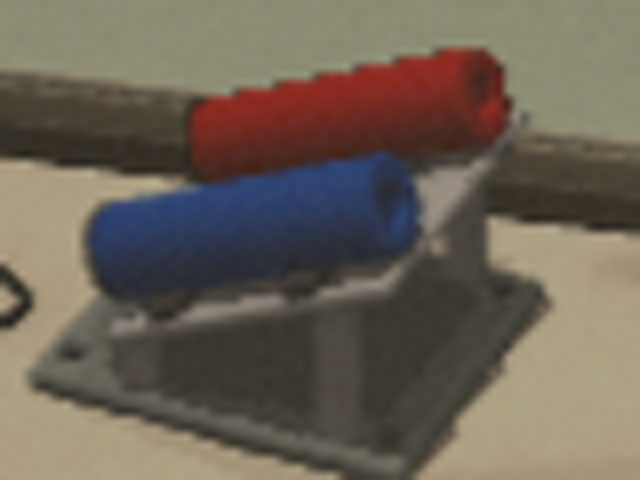

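View pics/z_side.png

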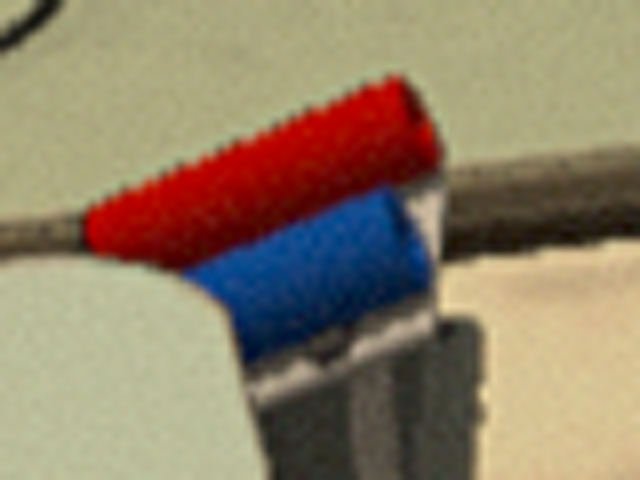

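View pics/z_w1.png

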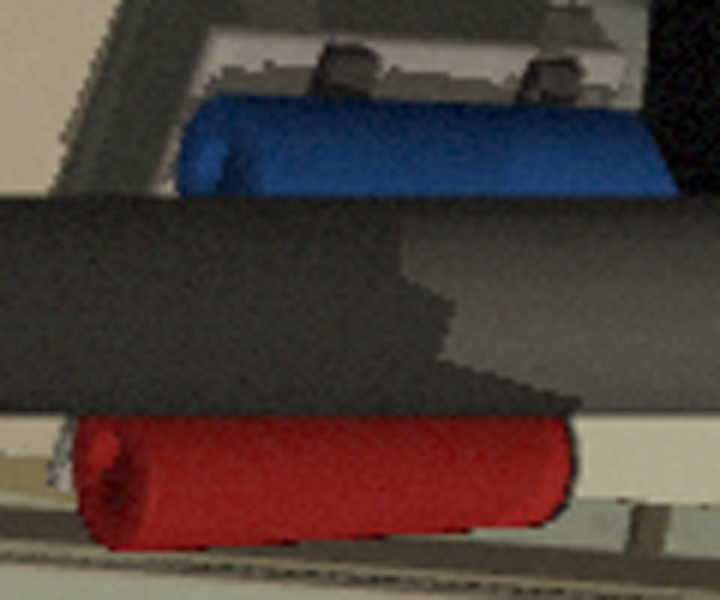

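The grip holds at a width of 13.6 mm. I'm lifting, then carrying it towards a spot south of the stand for a clean wrist view of the tube mouths.

{"op": "move_arm", "data": {
  "series": [
    [0, 0, -0.01, 0],
    [0, 0, -0.03, 0],
    [0, 0, -0.06, 0],
    [0, 0, -0.09, 0],
    [-0.02, -0.01, -0.12, 0.01],
    [-0.05, -0.03, -0.14, 0.05],
    [-0.09, -0.054, -0.14, 0.09],
    [-0.13, -0.078, -0.14, 0.13],
    [-0.17, -0.102, -0.14, 0.17],
    [-0.21, -0.125, -0.14, 0.21],
    [-0.25, -0.148, -0.14, 0.25],
    [-0.29, -0.17, -0.14, 0.29],
    [-0.33, -0.194, -0.14, 0.33],
    [-0.365, -0.215, -0.14, 0.36],
    [-0.39, -0.229, -0.14, 0.38],
    [-0.405, -0.238, -0.14, 0.38],
    [-0.405, -0.238, -0.14, 0.38]
  ]
}}

```text
time: 6.8
ee_pos: [0.4998, -0.1014, 0.1728]
eef_rot: [0.574, 0.819, 0.0, -0.0]
ft_force: [0.9, 0.7, -1.5]
width: 0.0136
```

```bash
python3 -c "
from h import *
s=st(); snap('wrist','4'); snap('side','4')"
```

```text
t 6.8 tcp [ 0.4998 -0.1014  0.1728] yawx 109.96 tilt [-0.  0. -1.] F [ 0.89  0.68 -1.52] T [ 0.051 -0.039 -0.016] w 0.0136 j [ 0.59  0.13 -0.51  1.78  0.07  1.25  0.4 ]
```

View pics/wrist4.png

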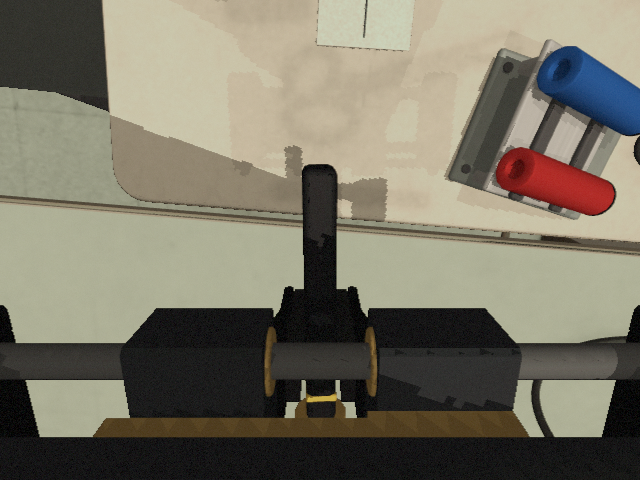

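View pics/side4.png

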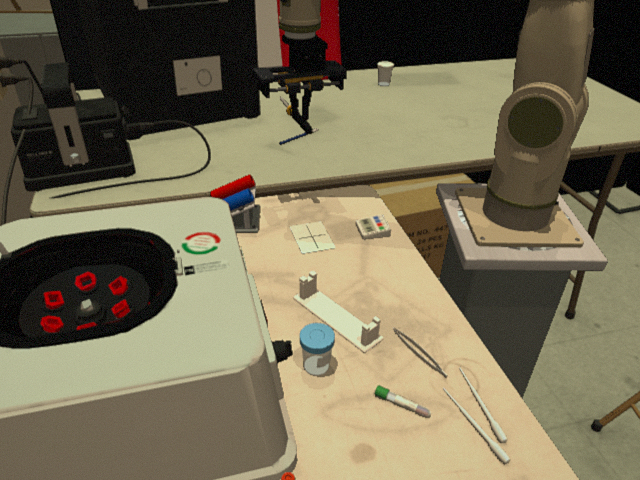

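Wrist 4 gives a clear view of both mouths (red about (514,168), blue about (563,68)) with the gauge held. In the side view the cradle is empty and the gauge is in the gripper. Next I'll measure mouths and gauge tilt.

Run:
```python
from h import *
p,d,K,R,t=load('pics/wrist4.npz'); P=pts(d,K,R,t)
cv2.imwrite("pics/z4.png",cv2.resize(p[30:230,440:640],None,fx=3,fy=3,interpolation=cv2.INTER_CUBIC)[:,:,::-1])
for v in (175,200,225,250,275,295,398,405,412): 
    us=range(312,328); print(v,d[v,320].round(4),P[v,320].round(4))
h=cv2.cvtColor(p,cv2.COLOR_RGB2HSV)
for c in ("blue","red"):
    m=(h[...,1]>120)&(h[...,2]>30)&(d>0)&(P[...,2]>0.02)
    m&= ((h[...,0]>100)&(h[...,0]<130)) if c=="blue" else ((h[...,0]<8)|(h[...,0]>172))
    m[:, :440]=0; m[240:]=0
    Q=P[m]; print(c,len(Q))
    from scipy.optimize import least_squares
    # cylinder fit: point (0.62 plane), dir yaw,slope; r=15 mm
    sl=np.radians(25)
    def ax(q): return np.array([np.cos(q[2])*np.cos(q[3]),np.sin(q[2])*np.cos(q[3]),-np.sin(q[3])])
    def f(q):
        a=ax(q); o=np.array([.60,q[0],q[1]]); w=Q-o; return np.linalg.norm(w-np.outer(w@a,a),axis=1)-.015
    s=least_squares(f,[Q[:,1].mean(),.085,.08,sl],loss="soft_l1",f_scale=.001)
    q=s.x; a=ax(q); w=(Q-np.array([.60,q[0],q[1]]))@a
    lo=np.percentile(w,0.5); r_=np.linalg.norm((Q-np.array([.60,q[0],q[1]]))-np.outer(w,a),axis=1)
    on=abs(r_-.015)<.002
    print(c,"yaw",np.degrees(q[2]),"slope",np.degrees(q[3]),"rms",np.sqrt(np.mean(s.fun**2)),"axis ext",np.percentile(w[on],[0,.5,1,99,100]).round(4))
    l0=np.percentile(w[on],.5); print(" mouth",(np.array([.6,q[0],q[1]])+l0*a).round(4))
```

```text
175 0.1554 [ 0.4795 -0.0448  0.1993]
200 0.1582 [ 0.4828 -0.054   0.1995]
225 0.162 [ 0.4864 -0.0638  0.1986]
250 0.1653 [ 0.49   -0.0738  0.1984]
275 0.1672 [ 0.4936 -0.0838  0.1997]
295 0.1708 [ 0.4968 -0.0927  0.1988]
398 0.1869 [ 0.5147 -0.1422  0.1981]
405 0.1866 [ 0.5157 -0.1449  0.1993]
412 0.1884 [ 0.5172 -0.149   0.1988]
blue 5448
blue yaw 2.870312286831747 slope 25.162733593579922 rms 0.0030662234992684593 axis ext [-0.0002  0.0013  0.0016  0.0959  0.1024]
 mouth [0.6012 0.0532 0.0853]
red 4808
red yaw 2.6815426683086683 slope 25.193463748533535 rms 0.0029433658734854215 axis ext [0.003  0.0045 0.0048 0.1032 0.106 ]
 mouth [ 0.6041 -0.0107  0.0853]
```

View pics/z4.png

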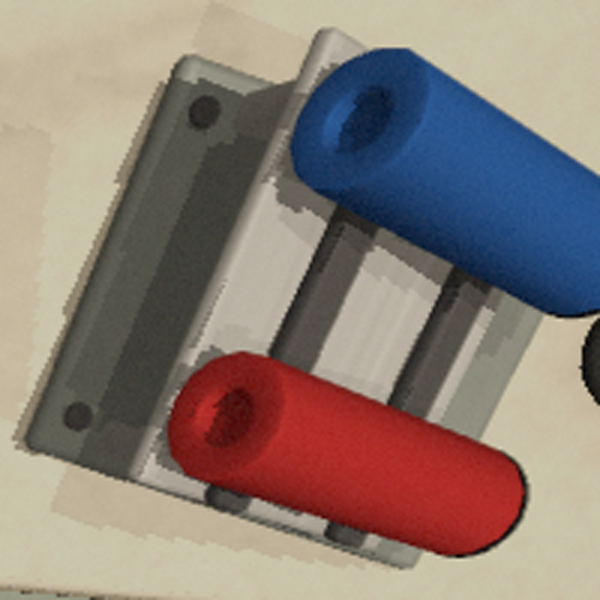

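The gauge is level in the grip (handle top z≈0.199 all along). Measured mouths: blue (0.600, 0.053, 0.085), red (0.603, −0.011, 0.085), yaw about 2.7°, slope 25°. The tool can't tilt, so I'll let the bore swing the gauge in the pads. First I'll line up behind the red mouth.

{"op": "move_arm", "data": {
  "series": [
    [0.01, -0.004, 0, -0.12],
    [0.022, -0.008, 0, -0.25],
    [0.034, -0.012, 0, -0.38],
    [0.046, -0.016, 0, -0.51],
    [0.058, -0.02, 0, -0.64],
    [0.07, -0.024, 0, -0.77],
    [0.08, -0.029, 0, -0.9],
    [0.09, -0.034, 0, -1.03],
    [0.098, -0.038, 0, -1.16],
    [0.102, -0.0386, 0.01, -1.269],
    [0.102, -0.0386, 0.035, -1.269],
    [0.102, -0.0386, 0.065, -1.269],
    [0.102, -0.0386, 0.09, -1.269],
    [0.102, -0.0386, 0.104, -1.269],
    [0.102, -0.0386, 0.104, -1.269]
  ]
}}

```text
time: 8.4
ee_pos: [0.4267, -0.0154, 0.0674]
eef_rot: [-0.026, 1.0, 0.0, -0.002]
ft_force: [-0.1, -0.6, 0.7]
width: 0.0136
```

```bash
python3 -c "
from h import *
s=st(); snap('wrist','5'); snap('side','5');snap('scene','5')
p,d,K,R,t=load('pics/wrist5.npz');P=pts(d,K,R,t)
for v in (180,220,260,295,405): print(v,P[v,319].round(4))
a=load('pics/scene5.npz')[0][100:250,240:440]; b=load('pics/side5.npz')[0][130:280,190:390]
cv2.imwrite('pics/z5.png',np.vstack([cv2.resize(x,(800,600))[:300*2] for x in (a,)])[:,:,::-1])
cv2.imwrite('pics/z5b.png',cv2.resize(b,(800,600))[:,:,::-1])
"
```

```text
t 8.4 tcp [ 0.4267 -0.0154  0.0674] yawx -177.04 tilt [-0.003  0.001 -1.   ] F [-0.06 -0.6   0.69] T [ 0.12  -0.08  -0.009] w 0.0136 j [ 0.55  0.07 -0.63  2.08  0.05  1.    1.52]
180 [ 0.3688 -0.019   0.095 ]
220 [ 0.385  -0.0182  0.0937]
260 [ 0.4018 -0.0174  0.0942]
295 [ 0.4178 -0.0166  0.0935]
405 [ 0.4738 -0.0138  0.0933]
```

View pics/z5.png

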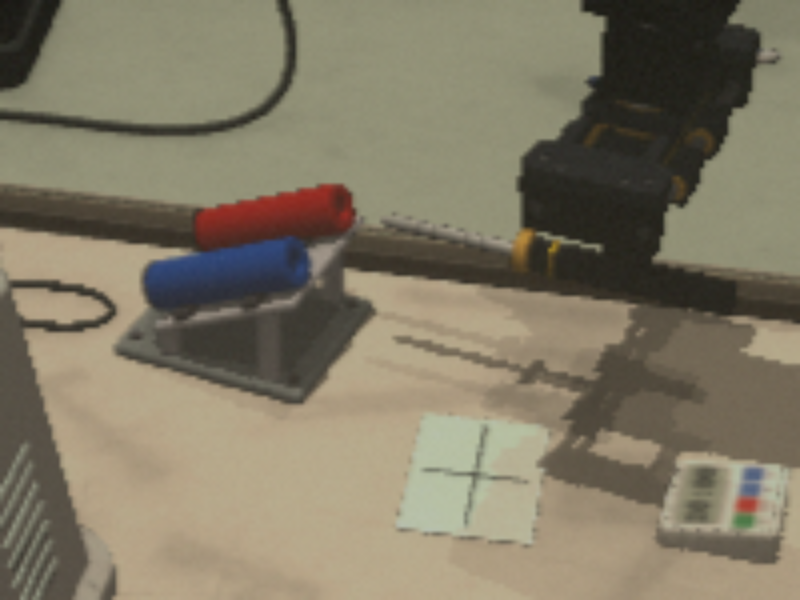

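View pics/z5b.png

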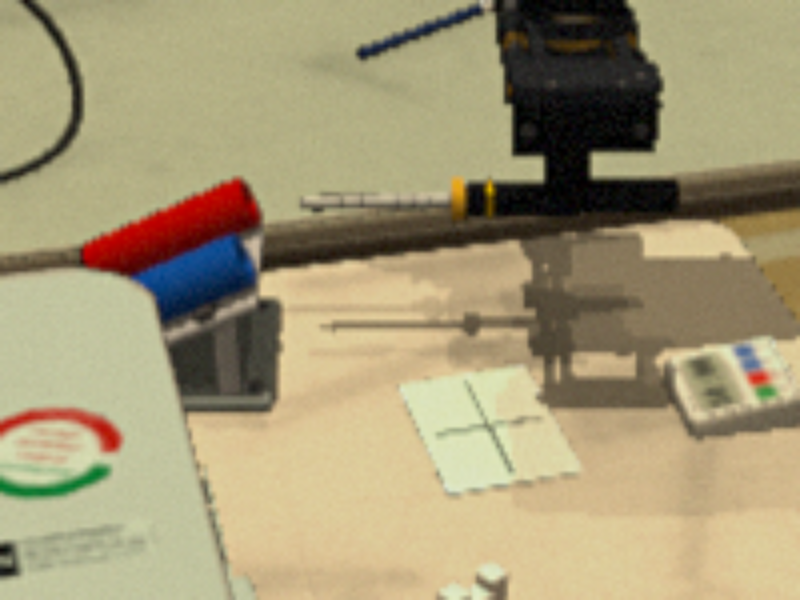

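```bash
python3 -c "
from h import *
s=st()
A=load('pics/scene5.npz')[2:];B=load('pics/side5.npz')[2:]
m,e=tri([(325.5,151.3,*A),(253,181.3,*B)]); T,e2=tri([(336.3,155,*A),(265.5,180.8,*B)]); print(m,e,T,e2,T-m)
"
```

```text
t 8.55 tcp [ 0.4288 -0.0164  0.0698] yawx -177.14 tilt [ 0.001 -0.    -1.   ] F [-0.03  0.86 -0.65] T [ 0.082 -0.151  0.025] w 0.0138 j [ 0.55  0.07 -0.63  2.08  0.05  1.    1.52]
[ 0.59907746 -0.0007009   0.08793979] [np.float64(0.0019550541511703613), np.float64(0.001955054151170441)] [ 5.70826931e-01 -9.03145332e-05  8.81881373e-02] [np.float64(0.00034503585760876633), np.float64(0.0003450358576088042)] [-0.02825053  0.00061058  0.00024835]
```

{"op": "move_arm", "data": {
  "series": [
    [-0.006, -0.002, 0, 0],
    [-0.012, -0.002, 0, 0],
    [-0.018, -0.002, 0, 0],
    [-0.023, -0.002, 0, 0],
    [-0.027, -0.002, 0, 0],
    [-0.03, -0.002, 0, 0],
    [-0.033, -0.002, 0, 0],
    [-0.033, -0.002, 0, 0]
  ],
  "newtons": 12
}}

```text
time: 9.35
ee_pos: [0.4616, -0.0177, 0.0688]
eef_rot: [-0.024, 1.0, 0.0, 0.0]
ft_force: [0.4, 0.1, -0.4]
width: 0.0142
```

```bash
cat >> h.py <<'E'
def zoom(tag,scene=(240,100),side=(190,130),f=3.9):
    a=load(f'pics/scene{tag}.npz')[0][scene[1]:scene[1]+77,scene[0]:scene[0]+200]; b=load(f'pics/side{tag}.npz')[0][side[1]:side[1]+77,side[0]:side[0]+200]
    cv2.imwrite(f'pics/z{tag}.png',cv2.resize(np.vstack([a,b]),(800,600) ,interpolation=cv2.INTER_CUBIC)[:,:,::-1])
E
python3 -c "
from h import *
s=st(); snap('side','6');snap('scene','6');zoom('6');st()"
```

```text
t 9.35 tcp [ 0.4616 -0.0177  0.0688] yawx -177.23 tilt [ 0.  0. -1.] F [ 0.38  0.1  -0.41] T [ 0.12  -0.084 -0.028] w 0.0142 j [ 0.53  0.15 -0.62  2.01  0.1   1.02  1.48]
t 9.45 tcp [ 0.4612 -0.0177  0.0688] yawx -177.23 tilt [-0.  0. -1.] F [-0.35  0.44 -1.01] T [ 0.113 -0.181  0.017] w 0.014 j [ 0.53  0.15 -0.62  2.01  0.1   1.02  1.48]
```

View pics/z6.png

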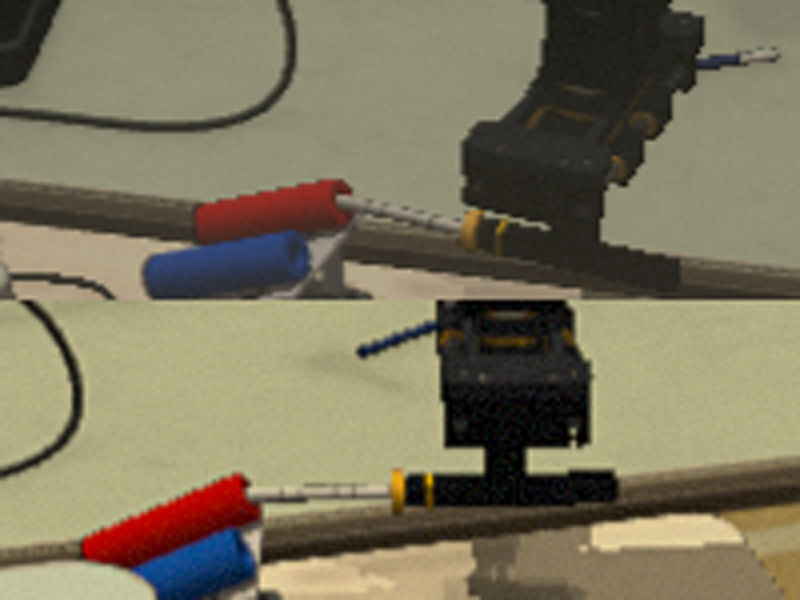

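The tip is in the red mouth at rod level with no contact force. Next I'll swing the grasp point up on an arc so the bore tilts the gauge in the pads.

{"op": "move_arm", "data": {
  "series": [
    [-0.001, 0, -0.006, 0],
    [-0.002, 0, -0.012, 0],
    [-0.0035, 0, -0.018, 0],
    [-0.005, 0, -0.024, 0],
    [-0.0065, 0, -0.03, 0],
    [-0.0085, 0, -0.035, 0],
    [-0.0085, 0, -0.035, 0]
  ]
}}

```text
time: 10.15
ee_pos: [0.4706, -0.0173, 0.1047]
eef_rot: [-0.024, 1.0, -0.0, 0.001]
ft_force: [0.0, 0.1, -1.8]
width: 0.0142
```

```bash
python3 -c "
from h import *
s=st(); snap('side','7');snap('scene','7');zoom('7');st()"
```

```text
t 10.15 tcp [ 0.4706 -0.0173  0.1047] yawx -177.24 tilt [ 0.001 -0.    -1.   ] F [ 0.05  0.09 -1.76] T [ 0.107 -0.069 -0.084] w 0.0142 j [ 0.53  0.12 -0.62  1.95  0.08  1.09  1.5 ]
t 10.25 tcp [ 0.47   -0.0173  0.1039] yawx -177.24 tilt [ 0. -0. -1.] F [ 0.52  0.52 -0.44] T [ 0.095 -0.13  -0.031] w 0.0133 j [ 0.53  0.12 -0.62  1.95  0.08  1.09  1.5 ]
```

View pics/z7.png

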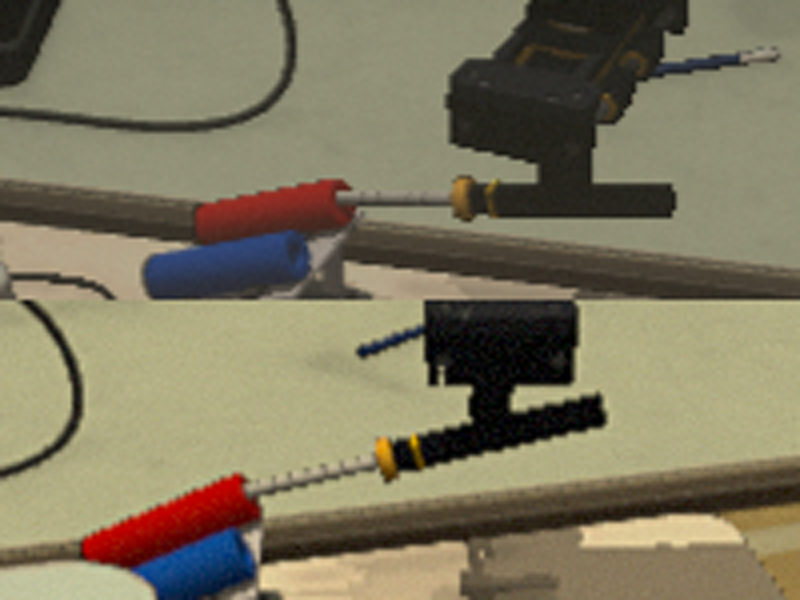

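The gauge pivots as intended, now about 13–15° with the tip inside the red mouth. I'm continuing to 25°.

{"op": "move_arm", "data": {
  "series": [
    [-0.0025, 0, -0.0055, 0],
    [-0.005, 0, -0.011, 0],
    [-0.008, 0, -0.0165, 0],
    [-0.011, 0, -0.0217, 0],
    [-0.011, 0, -0.0217, 0]
  ]
}}

```text
time: 10.75
ee_pos: [0.4818, -0.0167, 0.1264]
eef_rot: [-0.024, 1.0, -0.0, 0.001]
ft_force: [1.1, 0.2, -0.7]
width: 0.0138
```

```bash
python3 -c "
from h import *
s=st(); snap('side','8');snap('scene','8');zoom('8');st()"
```

```text
t 10.75 tcp [ 0.4818 -0.0167  0.1264] yawx -177.24 tilt [ 0.002 -0.    -1.   ] F [ 1.14  0.21 -0.72] T [ 0.08  -0.031 -0.04 ] w 0.0138 j [ 0.53  0.12 -0.62  1.9   0.08  1.14  1.5 ]
t 10.85 tcp [ 0.481  -0.0167  0.1256] yawx -177.24 tilt [ 0. -0. -1.] F [ 0.26 -0.62 -0.35] T [ 0.121 -0.052  0.025] w 0.0141 j [ 0.53  0.12 -0.62  1.9   0.08  1.14  1.5 ]
```

View pics/z8.png

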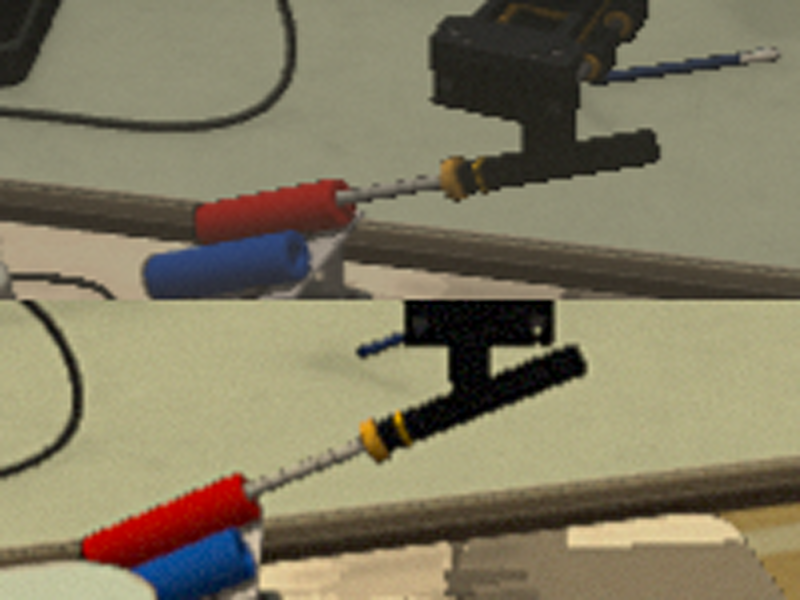

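{"op": "move_arm", "data": {
  "series": [
    [-0.0036, 0, 0.0017, 0],
    [-0.0072, 0, 0.0034, 0],
    [-0.0109, 0, 0.0051, 0],
    [-0.0145, 0, 0.0068, 0],
    [-0.0181, 0, 0.0085, 0],
    [-0.0199, 0, 0.0093, 0],
    [-0.0199, 0, 0.0093, 0]
  ]
}}

```text
time: 11.55
ee_pos: [0.5008, -0.0157, 0.116]
eef_rot: [-0.024, 1.0, 0.0, -0.0]
ft_force: [-0.1, -0.8, -0.7]
width: 0.0138
```

{"op": "move_arm", "data": {
  "series": [
    [-0.0018, 0, 0.0008, 0],
    [-0.0036, 0, 0.0017, 0],
    [-0.0054, 0, 0.0025, 0],
    [-0.0073, 0, 0.0034, 0]
  ]
}}

```text
time: 11.95
ee_pos: [0.5081, -0.0155, 0.1128]
eef_rot: [-0.024, 1.0, -0.0, 0.0]
ft_force: [0.5, 0.4, -0.6]
width: 0.0138
```

```bash
python3 -c "
from h import *
s=st()"
```

```text
t 11.95 tcp [ 0.5081 -0.0155  0.1128] yawx -177.24 tilt [ 0. -0. -1.] F [ 0.45  0.42 -0.58] T [ 0.059 -0.048 -0.024] w 0.0138 j [ 0.5   0.2  -0.62  1.85  0.13  1.13  1.46]
```

{"op": "move_arm", "data": {
  "series": [
    [-0.0018, 0, 0.0008, 0],
    [-0.0036, 0, 0.0017, 0],
    [-0.0054, 0, 0.0025, 0]
  ]
}}

```text
time: 12.25
ee_pos: [0.5098, -0.0155, 0.1093]
eef_rot: [-0.024, 1.0, -0.0, -0.004]
ft_force: [-17.9, 0.8, 8.0]
width: 0.0137
```

{"op": "move_arm", "data": {
  "series": [
    [-0.0018, 0, 0.0008, 0],
    [-0.0036, 0, 0.0017, 0],
    [-0.0054, 0, 0.0025, 0]
  ]
}}

```text
time: 12.55
ee_pos: [0.5149, -0.0153, 0.1066]
eef_rot: [-0.024, 1.0, -0.0, -0.004]
ft_force: [-17.1, -1.7, 6.5]
width: 0.0137
```

```bash
python3 -c "
from h import *
s=st(); snap('side','9');snap('scene','9');zoom('9');st()"
```

```text
t 12.55 tcp [ 0.5149 -0.0153  0.1066] yawx -177.24 tilt [-0.009 -0.001 -1.   ] F [-17.06  -1.66   6.52] T [-2.200e-02  3.692e+00 -1.000e-03] w 0.0137 j [ 0.49  0.23 -0.61  1.83  0.15  1.13  1.44]
t 12.65 tcp [ 0.5152 -0.0152  0.1066] yawx -177.24 tilt [-0.008 -0.001 -1.   ] F [-15.54  -1.02   7.57] T [-0.041  3.485 -0.012] w 0.0138 j [ 0.49  0.23 -0.61  1.83  0.15  1.13  1.44]
```

View pics/z9.png

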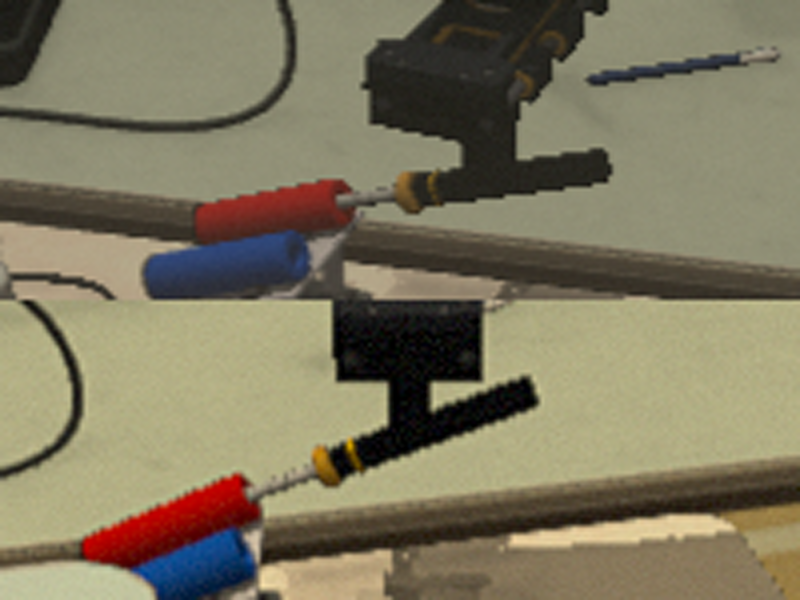

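Red stops the gauge softly at about 44 mm (17 N axial), and the side view shows about 40 mm of rod still outside. The cushion is therefore in the red tube, and I'm withdrawing along the axis.

{"op": "move_arm", "data": {
  "series": [
    [0.0036, 0, -0.0017, 0],
    [0.009, 0, -0.0042, 0],
    [0.0145, 0, -0.0068, 0],
    [0.02, 0, -0.0093, 0],
    [0.0254, 0, -0.0118, 0],
    [0.0308, 0, -0.0144, 0],
    [0.0363, 0, -0.0169, 0],
    [0.0417, 0, -0.0195, 0],
    [0.047, 0, -0.022, 0],
    [0.0526, 0, -0.0245, 0],
    [0.058, 0, -0.027, 0],
    [0.058, 0, -0.027, 0],
    [0.058, 0, -0.027, 0]
  ]
}}

```text
time: 13.95
ee_pos: [0.4609, -0.0178, 0.135]
eef_rot: [-0.024, 1.0, -0.0, 0.0]
ft_force: [-0.9, -0.3, -0.5]
width: 0.0134
```

```bash
python3 -c "
from h import *
s=st(); snap('side','10');snap('scene','10');snap('wrist','10');zoom('10');st()
p,d,K,R,t=load('pics/wrist10.npz');P=pts(d,K,R,t)
for v in (130,150,170,180,200,220,260,280,295): print(v,P[v,319].round(4),p[v,319])
"
```

```text
t 13.95 tcp [ 0.4609 -0.0178  0.135 ] yawx -177.25 tilt [ 0. -0. -1.] F [-0.86 -0.26 -0.48] T [ 0.117 -0.131 -0.013] w 0.0134 j [ 0.55  0.06 -0.62  1.94  0.04  1.16  1.53]
t 14.1 tcp [ 0.4609 -0.0177  0.1347] yawx -177.24 tilt [-0.  0. -1.] F [ 0.92  0.43 -0.84] T [ 0.13  -0.096 -0.061] w 0.0137 j [ 0.55  0.06 -0.62  1.94  0.04  1.16  1.53]
130 [ 3.884e-01 -2.220e-02  2.000e-04] [148 137 114]
150 [ 0.3909 -0.0217  0.1727] [ 6  5 10]
170 [ 0.3965 -0.0214  0.1846] [17 21 21]
180 [ 0.3998 -0.0212  0.1844] [19 20 22]
200 [ 0.4071 -0.0209  0.1814] [22 23 21]
220 [ 0.4151 -0.0205  0.1776] [13 19 13]
260 [ 0.4327 -0.0197  0.1709] [19 16 17]
280 [ 0.4427 -0.0193  0.1671] [16 16 15]
295 [ 0.4507 -0.0189  0.1639] [18 14 16]
```

View pics/z10.png

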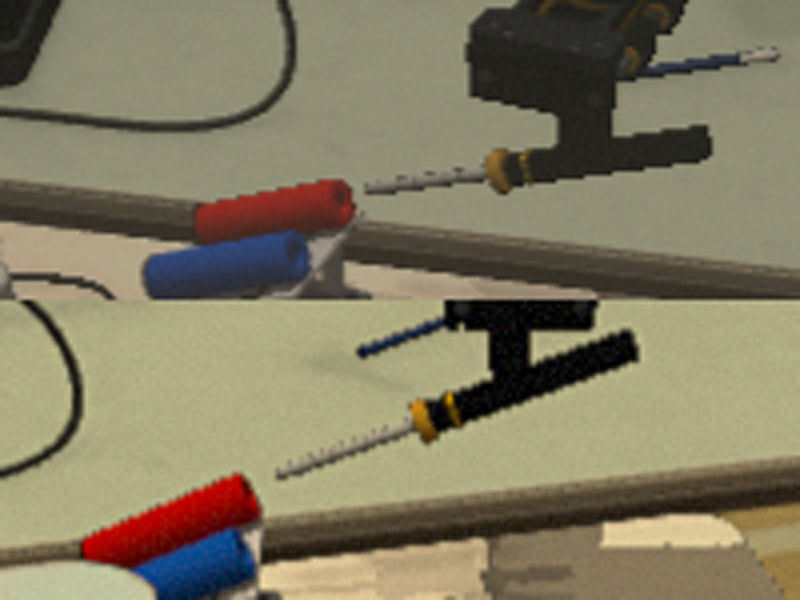

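View pics/wrist10.png

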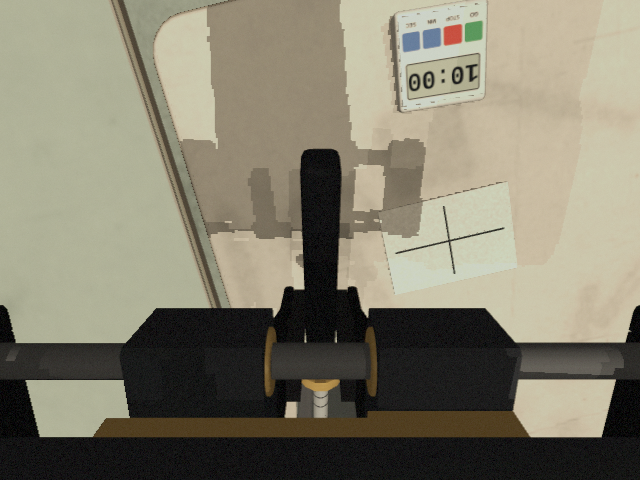

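Gauge is out of red, tilted about 22°. Tip is about (0.589, 0.097), 5 mm above the bore line. Wrist 10 shows the handle centred in the pads at u≈320. I'm sidestepping 64 mm to blue and lowering 5 mm.

{"op": "move_arm", "data": {
  "series": [
    [0, 0.015, 0, 0],
    [0, 0.035, 0, 0],
    [0, 0.054, 0.003, 0],
    [0, 0.064, 0.005, 0],
    [0, 0.064, 0.005, 0],
    [0, 0.064, 0.005, 0]
  ],
  "newtons": 12
}}

```text
time: 14.7
ee_pos: [0.4578, 0.0455, 0.1297]
eef_rot: [-0.024, 1.0, -0.0, -0.0]
ft_force: [0.2, 0.1, -0.7]
width: 0.0137
```

```bash
python3 -c "
from h import *
snap('side','11');snap('scene','11');zoom('11');st()
"
```

```text
t 14.8 tcp [0.4579 0.0451 0.1298] yawx -177.31 tilt [-0. -0. -1.] F [ 0.42 -0.41 -0.71] T [ 0.156 -0.118 -0.002] w 0.0138 j [ 0.47  0.07 -0.69  1.94  0.05  1.15  1.39]
```

View pics/z11.png

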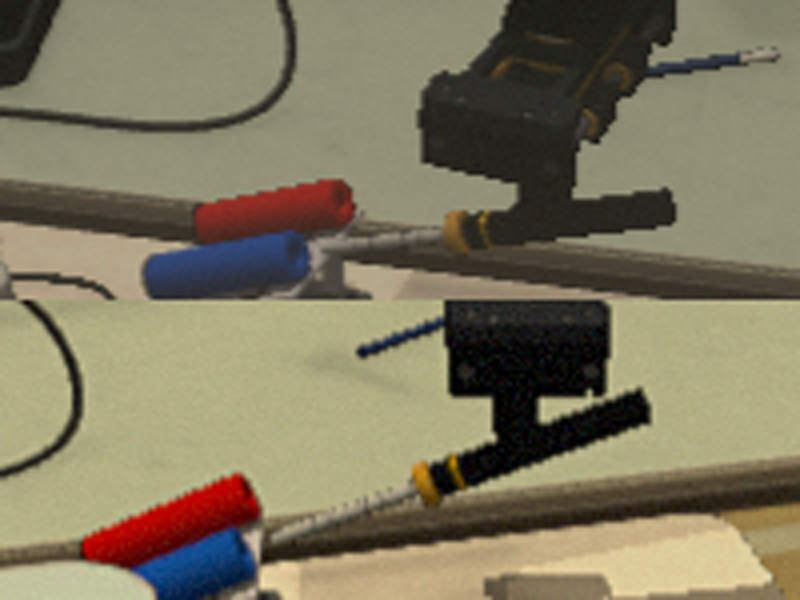

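{"op": "move_arm", "data": {
  "series": [
    [-0.0036, 0.0008, 0.0017, 0],
    [-0.0072, 0.0008, 0.0034, 0],
    [-0.0109, 0.0008, 0.0051, 0],
    [-0.0145, 0.0008, 0.0068, 0],
    [-0.0181, 0.0008, 0.0085, 0],
    [-0.0227, 0.0008, 0.0106, 0],
    [-0.0227, 0.0008, 0.0106, 0]
  ]
}}

```text
time: 15.5
ee_pos: [0.4808, 0.0481, 0.1189]
eef_rot: [-0.024, 1.0, 0.0, -0.0]
ft_force: [0.1, -0.1, -0.9]
width: 0.0135
```

```bash
python3 -c "
from h import *
snap('side','12');snap('scene','12');zoom('12');st()
"
```

```text
t 15.6 tcp [0.4804 0.0482 0.1191] yawx -177.23 tilt [-0.  0. -1.] F [-0.44  0.29 -1.11] T [ 0.132 -0.107  0.009] w 0.0139 j [ 0.45  0.14 -0.69  1.9   0.1   1.13  1.35]
```

View pics/z12.png

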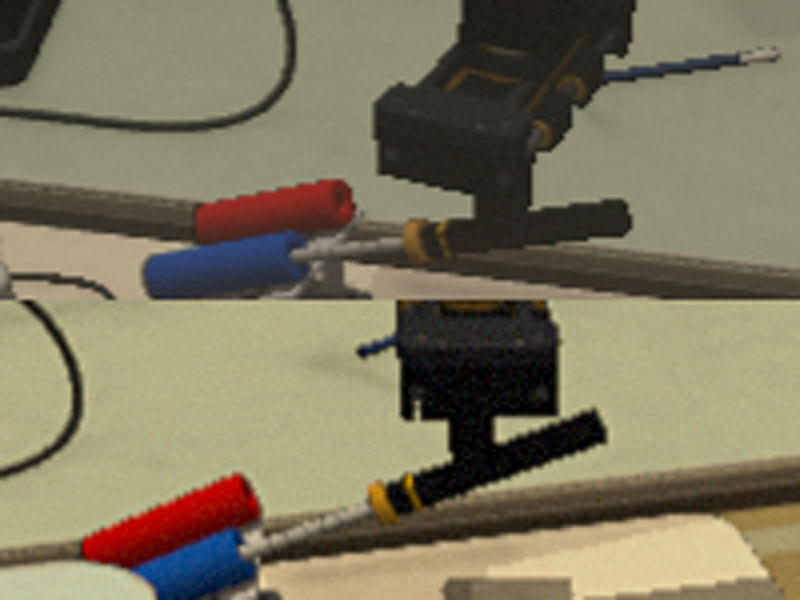

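{"op": "move_arm", "data": {
  "series": [
    [-0.0045, -0.0005, 0.0012, 0],
    [-0.009, -0.0005, 0.0018, 0],
    [-0.0135, -0.0005, 0.002, 0],
    [-0.0175, -0.0005, 0.002, 0],
    [-0.021, -0.0005, 0.002, 0],
    [-0.021, -0.0005, 0.002, 0]
  ]
}}

```text
time: 16.2
ee_pos: [0.5018, 0.0487, 0.1172]
eef_rot: [-0.024, 1.0, 0.0, -0.0]
ft_force: [0.6, -0.1, -0.3]
width: 0.0138
```

{"op": "move_arm", "data": {
  "series": [
    [-0.0036, 0, 0.0017, 0],
    [-0.0072, 0, 0.0034, 0],
    [-0.0109, 0, 0.0051, 0],
    [-0.0145, 0, 0.0068, 0]
  ]
}}

```text
time: 16.6
ee_pos: [0.5162, 0.0493, 0.1102]
eef_rot: [-0.024, 1.0, -0.0, -0.0]
ft_force: [-0.6, -0.1, -0.2]
width: 0.0139
```

```bash
python3 -c "
from h import *
st();snap('side','13');snap('scene','13');zoom('13');st()
"
```

```text
t 16.6 tcp [0.5162 0.0493 0.1102] yawx -177.24 tilt [-0. -0. -1.] F [-0.6  -0.13 -0.2 ] T [ 0.141 -0.015 -0.029] w 0.0139 j [ 0.42  0.24 -0.67  1.83  0.16  1.13  1.31]
t 16.7 tcp [0.5162 0.0493 0.1101] yawx -177.24 tilt [-0.  0. -1.] F [ 0.16 -0.53 -1.33] T [ 0.129 -0.086 -0.018] w 0.0139 j [ 0.42  0.24 -0.67  1.83  0.16  1.13  1.31]
```

View pics/z13.png

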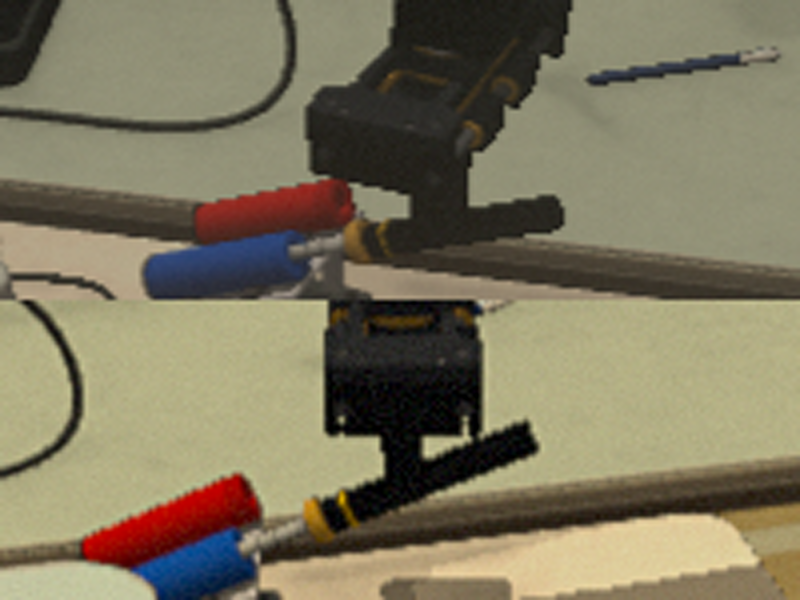

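{"op": "move_arm", "data": {
  "series": [
    [-0.0027, 0, 0.0013, 0],
    [-0.0054, 0, 0.0025, 0],
    [-0.0082, 0, 0.0038, 0],
    [-0.0109, 0, 0.0051, 0]
  ]
}}

```text
time: 17.1
ee_pos: [0.527, 0.0498, 0.1052]
eef_rot: [-0.024, 1.0, -0.0, 0.0]
ft_force: [-0.4, 1.0, -1.0]
width: 0.0138
```

{"op": "move_arm", "data": {
  "series": [
    [-0.0027, 0, 0.0013, 0],
    [-0.0054, 0, 0.0025, 0],
    [-0.0082, 0, 0.0038, 0],
    [-0.0109, 0, 0.0051, 0]
  ]
}}

```text
time: 17.5
ee_pos: [0.5379, 0.0503, 0.1002]
eef_rot: [-0.024, 1.0, -0.0, 0.0]
ft_force: [0.6, -0.8, -0.7]
width: 0.0138
```

```bash
python3 -c "
from h import *
st();snap('side','14');snap('scene','14');zoom('14');st()
"
```

```text
t 17.5 tcp [0.5379 0.0503 0.1002] yawx -177.24 tilt [ 0. -0. -1.] F [ 0.6  -0.85 -0.66] T [ 0.133 -0.02  -0.008] w 0.0138 j [ 0.39  0.3  -0.66  1.78  0.2   1.13  1.29]
t 17.6 tcp [0.5379 0.0503 0.1   ] yawx -177.24 tilt [-0.  0. -1.] F [-0.16 -0.6  -0.72] T [ 0.146 -0.099 -0.036] w 0.0138 j [ 0.39  0.3  -0.66  1.78  0.2   1.13  1.29]
```

View pics/z14.png

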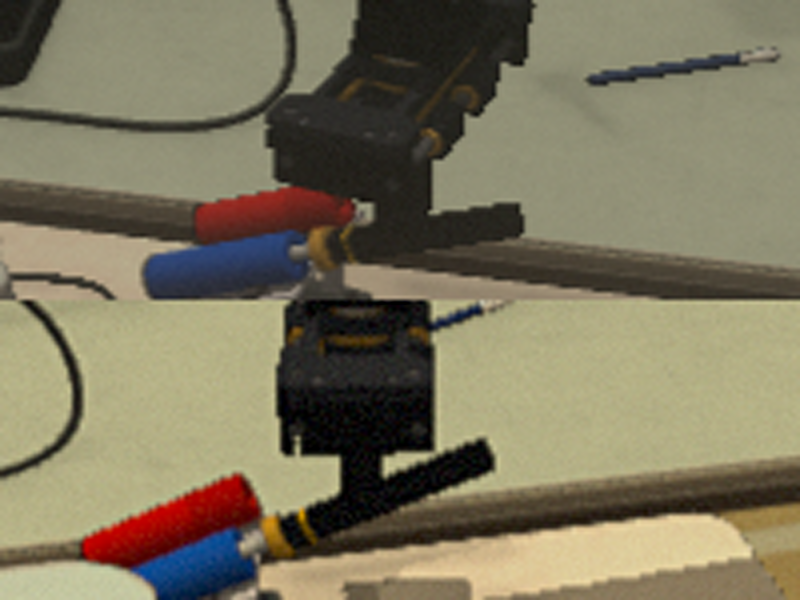

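{"op": "move_arm", "data": {
  "series": [
    [-0.0027, 0, 0.0013, 0],
    [-0.0054, 0, 0.0025, 0],
    [-0.0073, 0, 0.0034, 0]
  ]
}}

```text
time: 17.9
ee_pos: [0.5452, 0.0507, 0.0968]
eef_rot: [-0.024, 1.0, -0.0, 0.0]
ft_force: [-0.9, -0.5, -0.5]
width: 0.0134
```

{"op": "move_arm", "data": {
  "series": [
    [-0.0009, 0, 0.0004, 0],
    [-0.0018, 0, 0.0008, 0],
    [-0.0018, 0, 0.0008, 0]
  ]
}}

```text
time: 18.2
ee_pos: [0.5468, 0.0508, 0.096]
eef_rot: [-0.024, 1.0, -0.0, 0.0]
ft_force: [-0.7, 0.8, -0.8]
width: 0.0137
```

```bash
python3 -c "
from h import *
st();snap('side','15');snap('scene','15');zoom('15');st()
"
```

```text
t 18.2 tcp [0.5468 0.0508 0.096 ] yawx -177.24 tilt [ 0. -0. -1.] F [-0.67  0.79 -0.81] T [ 0.074 -0.049 -0.046] w 0.0137 j [ 0.38  0.32 -0.66  1.76  0.22  1.13  1.28]
t 18.3 tcp [0.5468 0.0508 0.0961] yawx -177.24 tilt [ 0. -0. -1.] F [-0.28  0.17 -1.46] T [ 0.103 -0.05   0.016] w 0.0137 j [ 0.38  0.32 -0.66  1.76  0.22  1.13  1.28]
```

View pics/z15.png

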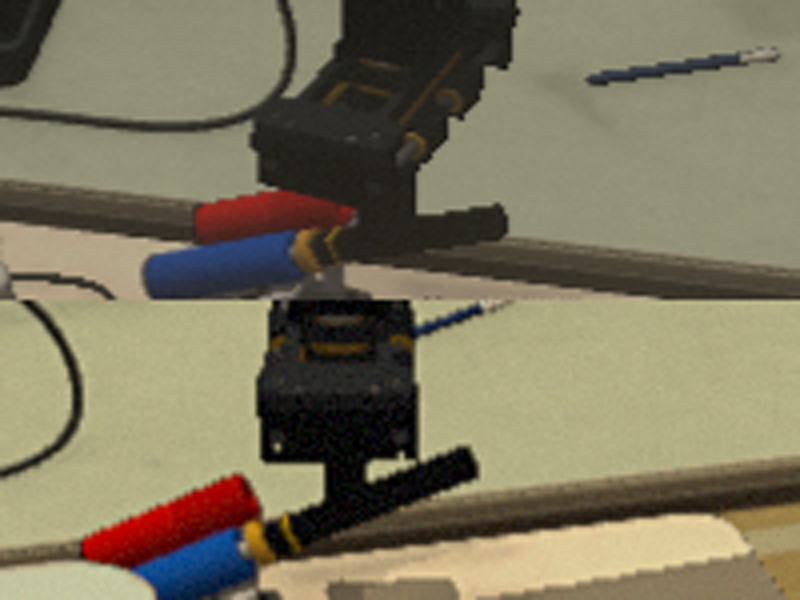

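{"op": "move_arm", "data": {
  "series": [
    [-0.0009, 0, 0.0004, 0],
    [-0.0018, 0, 0.0008, 0]
  ],
  "newtons": 6
}}

```text
time: 18.5
ee_pos: [0.5487, 0.0508, 0.0953]
eef_rot: [-0.024, 1.0, -0.0, 0.0]
ft_force: [-0.4, 0.4, -0.8]
width: 0.014
```

{"op": "move_arm", "data": {
  "series": [
    [-0.0009, 0, 0.0004, 0],
    [-0.0018, 0, 0.0008, 0]
  ]
}}

```text
time: 18.7
ee_pos: [0.5505, 0.0509, 0.0944]
eef_rot: [-0.024, 1.0, -0.0, 0.0]
ft_force: [-0.1, -0.3, 0.2]
width: 0.0141
```

```bash
python3 -c "
from h import *
st();snap('side','16');st();zoom('16') if 0 else None
b=load('pics/side16.npz')[0][180:230,215:295]; cv2.imwrite('pics/z16.png',cv2.resize(b,(800,500),interpolation=cv2.INTER_CUBIC)[:,:,::-1])
"
```

```text
t 18.7 tcp [0.5505 0.0509 0.0944] yawx -177.24 tilt [ 0. -0. -1.] F [-0.13 -0.26  0.19] T [ 0.118 -0.105 -0.022] w 0.0141 j [ 0.38  0.33 -0.65  1.76  0.22  1.13  1.28]
t 18.75 tcp [0.5505 0.0509 0.0944] yawx -177.24 tilt [ 0. -0. -1.] F [-0.42 -0.07 -0.83] T [ 0.111 -0.081 -0.03 ] w 0.0138 j [ 0.38  0.33 -0.65  1.76  0.22  1.13  1.28]
```

View pics/z16.png

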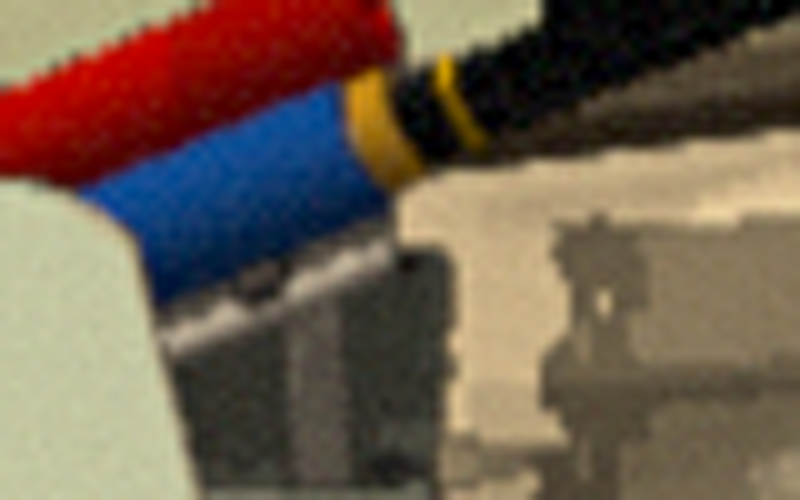

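{"op": "move_arm", "data": {
  "series": [
    [-0.0009, 0, 0.0004, 0],
    [-0.0009, 0, 0.0004, 0]
  ]
}}

```text
time: 18.95
ee_pos: [0.5513, 0.051, 0.094]
eef_rot: [-0.024, 1.0, 0.0, 0.0]
ft_force: [0.6, -0.6, -0.5]
width: 0.0136
```

{"op": "move_arm", "data": {
  "series": [
    [-0.0009, 0, 0.0004, 0],
    [-0.0009, 0, 0.0004, 0]
  ]
}}

```text
time: 19.15
ee_pos: [0.5522, 0.051, 0.0936]
eef_rot: [-0.024, 1.0, -0.0, 0.0]
ft_force: [-0.7, 0.2, 0.1]
width: 0.0137
```

{"op": "move_arm", "data": {
  "series": [
    [-0.0009, 0, 0.0004, 0],
    [-0.0009, 0, 0.0004, 0]
  ]
}}

```text
time: 19.35
ee_pos: [0.5527, 0.0511, 0.0933]
eef_rot: [-0.024, 1.0, -0.0, -0.0]
ft_force: [-3.3, -0.2, 2.3]
width: 0.0141
```

{"op": "move_arm", "data": {
  "series": [
    [-0.0009, 0, 0.0004, 0],
    [-0.0009, 0, 0.0004, 0]
  ]
}}

```text
time: 19.55
ee_pos: [0.5533, 0.0511, 0.0929]
eef_rot: [-0.024, 1.0, -0.0, -0.001]
ft_force: [-4.9, -0.8, 4.6]
width: 0.0139
```

```bash
python3 -c "
from h import *
st();snap('side','17');st()
b=load('pics/side17.npz')[0][180:230,215:295]; cv2.imwrite('pics/z17.png',cv2.resize(b,(800,500),interpolation=cv2.INTER_CUBIC)[:,:,::-1])
"
```

```text
t 19.55 tcp [0.5533 0.0511 0.0929] yawx -177.23 tilt [-0.001 -0.    -1.   ] F [-4.89 -0.76  4.62] T [ 0.056  1.282 -0.05 ] w 0.0139 j [ 0.38  0.34 -0.65  1.75  0.23  1.13  1.27]
t 19.6 tcp [0.5533 0.0511 0.0929] yawx -177.23 tilt [-0.001 -0.    -1.   ] F [-5.8  -0.96  5.43] T [-0.006  1.273  0.009] w 0.0139 j [ 0.38  0.34 -0.65  1.75  0.23  1.13  1.27]
```

View pics/z17.png

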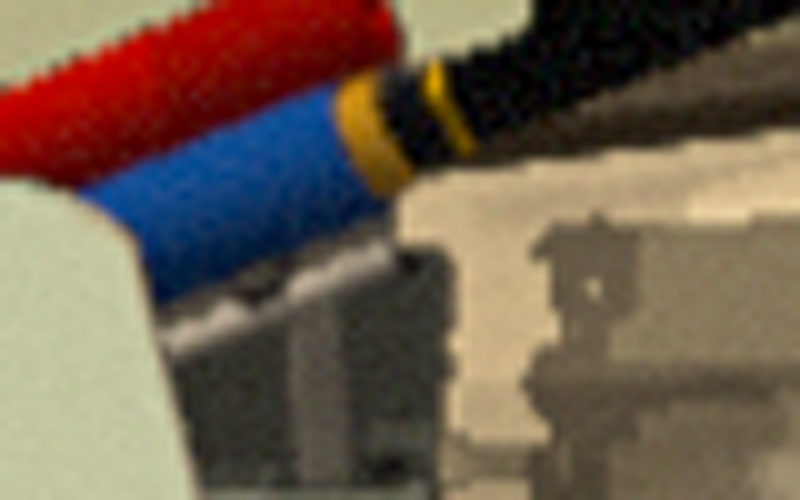

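The collar is flush on the blue rim at about 7 N. The reaction has extra upward force, so I'll raise the grip slightly to square the collar and hold.

{"op": "move_arm", "data": {
  "series": [
    [-0.0003, 0, -0.001, 0],
    [-0.0006, 0, -0.0018, 0],
    [-0.0006, 0, -0.0018, 0],
    [-0.0006, 0, -0.0018, 0]
  ]
}}

```text
time: 20.0
ee_pos: [0.5543, 0.0511, 0.0945]
eef_rot: [-0.024, 1.0, -0.0, -0.0]
ft_force: [-4.3, -0.4, 0.4]
width: 0.0138
```

```bash
python3 -c "
from h import *
st();snap('wrist','18');snap('side','18');st()
b=load('pics/side18.npz')[0][180:230,215:295]; cv2.imwrite('pics/z18.png',cv2.resize(b,(800,500),interpolation=cv2.INTER_CUBIC)[:,:,::-1])
p,d,K,R,t=load('pics/wrist18.npz');P=pts(d,K,R,t)
for v in range(120,300,15): print(v,P[v,319].round(4),p[v,319])
"
```

```text
t 20.0 tcp [0.5543 0.0511 0.0945] yawx -177.23 tilt [-0.001 -0.    -1.   ] F [-4.31 -0.41  0.36] T [ 0.054  0.786 -0.015] w 0.0138 j [ 0.38  0.34 -0.65  1.75  0.23  1.13  1.28]
t 20.1 tcp [0.5543 0.0511 0.0945] yawx -177.24 tilt [-0. -0. -1.] F [-5.24  0.24  0.34] T [0.064 0.838 0.023] w 0.0138 j [ 0.38  0.34 -0.65  1.75  0.23  1.13  1.28]
120 [0.4743 0.0465 0.0022] [169 159 138]
135 [0.4839 0.0469 0.0011] [103  94  83]
150 [0.4841 0.0472 0.1353] [35 33 25]
165 [0.4881 0.0474 0.1451] [15 20 16]
180 [0.4926 0.0476 0.1478] [23 24 23]
195 [0.4979 0.0479 0.1457] [24 23 22]
210 [0.5035 0.0481 0.1433] [18 21 19]
225 [0.5096 0.0484 0.1402] [25 25 24]
240 [0.5161 0.0487 0.1367] [11 10 14]
255 [0.5228 0.049  0.134 ] [23 27 22]
270 [0.5305 0.0493 0.1298] [21 21 18]
285 [0.5388 0.0497 0.1253] [20 16 15]
```

View pics/z18.png

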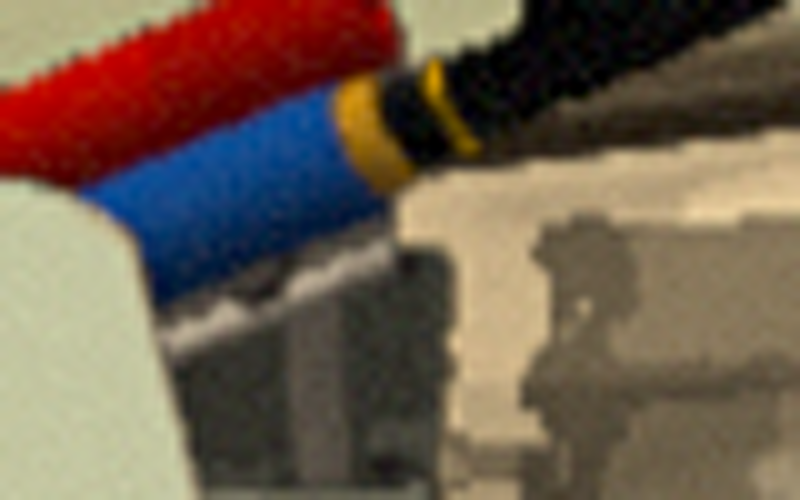

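The collar is squarely home on blue: handle slope about 26°, computed gauge origin (0.603, 0.086) against the mouth at (0.601, 0.085), contact about 5 N. I'm drawing it back until about 10 mm of tip remains in the mouth, where the lip will help re-level it.

{"op": "move_arm", "data": {
  "series": [
    [0, 0, 0, 0],
    [0.002, 0, -0.0009, 0],
    [0.006, 0, -0.0028, 0],
    [0.011, 0, -0.0051, 0],
    [0.016, 0, -0.0075, 0],
    [0.021, 0, -0.0098, 0],
    [0.026, 0, -0.0121, 0],
    [0.031, 0, -0.0145, 0],
    [0.036, 0, -0.0168, 0],
    [0.041, 0, -0.0191, 0],
    [0.046, 0, -0.0215, 0],
    [0.051, 0, -0.0238, 0],
    [0.056, 0, -0.0261, 0],
    [0.061, 0, -0.0284, 0],
    [0.065, 0, -0.0303, 0],
    [0.067, 0, -0.0313, 0],
    [0.067, 0, -0.0313, 0]
  ],
  "newtons": 12
}}

```text
time: 21.8
ee_pos: [0.4875, 0.0478, 0.1261]
eef_rot: [-0.024, 1.0, -0.0, 0.0]
ft_force: [1.0, 0.2, -1.3]
width: 0.0136
```

```bash
python3 -c "
from h import *
st();snap('wrist','19');snap('side','19');snap('scene','19');st();zoom('19')
p,d,K,R,t=load('pics/wrist19.npz');P=pts(d,K,R,t)
for v in range(150,300,20): print(v,P[v,319].round(4),p[v,319])
"
```

```text
t 21.8 tcp [0.4875 0.0478 0.1261] yawx -177.24 tilt [ 0. -0. -1.] F [ 0.97  0.22 -1.28] T [ 0.136 -0.092 -0.033] w 0.0136 j [ 0.45  0.15 -0.69  1.88  0.11  1.15  1.35]
t 21.95 tcp [0.4877 0.0479 0.1259] yawx -177.24 tilt [-0. -0. -1.] F [-0.5  -0.68 -0.59] T [ 0.104 -0.157  0.019] w 0.0139 j [ 0.45  0.15 -0.69  1.88  0.11  1.15  1.35]
150 [0.4173 0.0439 0.1669] [26 25 20]
170 [0.4227 0.0442 0.1793] [29 25 26]
190 [0.4294 0.0445 0.1777] [21 20 21]
210 [0.4368 0.0449 0.1745] [15 17 16]
230 [0.4448 0.0452 0.1712] [11 10 14]
250 [0.454  0.0456 0.1661] [16 20 21]
270 [0.4639 0.0461 0.1611] [5 4 1]
290 [0.4744 0.0465 0.1565] [18 18 17]
```

View pics/z19.png

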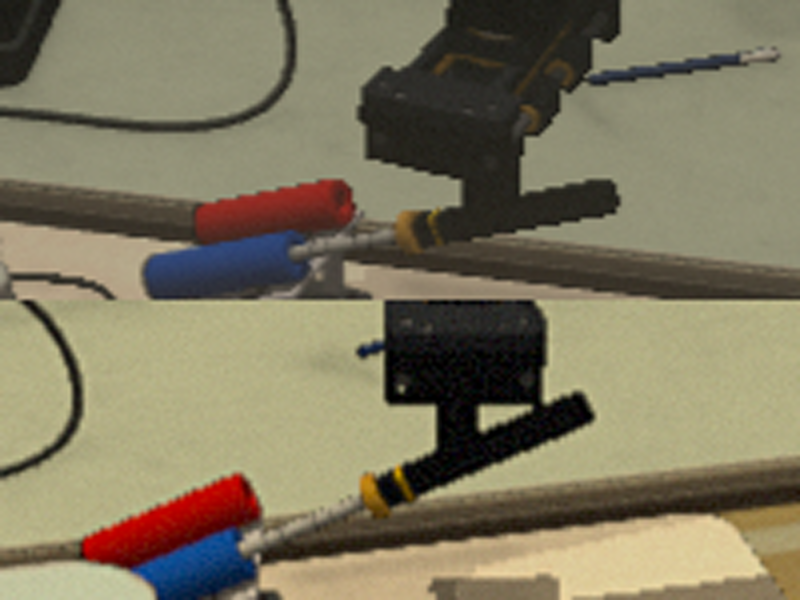

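{"op": "move_arm", "data": {
  "series": [
    [0.0025, 0, 0.005, 0],
    [0.0049, 0, 0.0102, 0],
    [0.007, 0, 0.0155, 0],
    [0.0089, 0, 0.0206, 0],
    [0.0105, 0, 0.026, 0],
    [0.012, 0, 0.0312, 0],
    [0.013, 0, 0.0365, 0],
    [0.0141, 0, 0.0422, 0],
    [0.0141, 0, 0.0422, 0]
  ]
}}

```text
time: 22.85
ee_pos: [0.473, 0.0472, 0.0829]
eef_rot: [-0.024, 1.0, 0.0, -0.0]
ft_force: [-0.4, -0.4, 0.1]
width: 0.0138
```

```bash
python3 -c "
from h import *
st();snap('wrist','20');snap('side','20');snap('scene','20');st();zoom('20')
p,d,K,R,t=load('pics/wrist20.npz');P=pts(d,K,R,t)
for v in range(150,300,20): print(v,P[v,319].round(4),p[v,319])
"
```

```text
t 22.85 tcp [0.473  0.0472 0.0829] yawx -177.23 tilt [-0.001  0.    -1.   ] F [-0.38 -0.44  0.11] T [ 0.123 -0.175 -0.029] w 0.0138 j [ 0.45  0.17 -0.68  1.96  0.12  1.06  1.33]
t 23.0 tcp [0.4737 0.0473 0.0839] yawx -177.23 tilt [ 0. -0. -1.] F [-0.49  0.07  0.08] T [ 0.074 -0.097  0.009] w 0.0138 j [ 0.45  0.17 -0.68  1.96  0.12  1.06  1.33]
150 [0.4035 0.0433 0.1154] [16 18 18]
170 [0.4106 0.0436 0.1167] [19 17 13]
190 [0.4184 0.044  0.1143] [24 21 21]
210 [0.4264 0.0443 0.113 ] [22 19 22]
230 [0.435  0.0447 0.111 ] [21 19 16]
250 [0.4433 0.0451 0.1115] [22 20 20]
270 [0.4525 0.0455 0.1101] [21 23 21]
290 [0.462  0.0459 0.1088] [25 23 24]
```

View pics/z20.png

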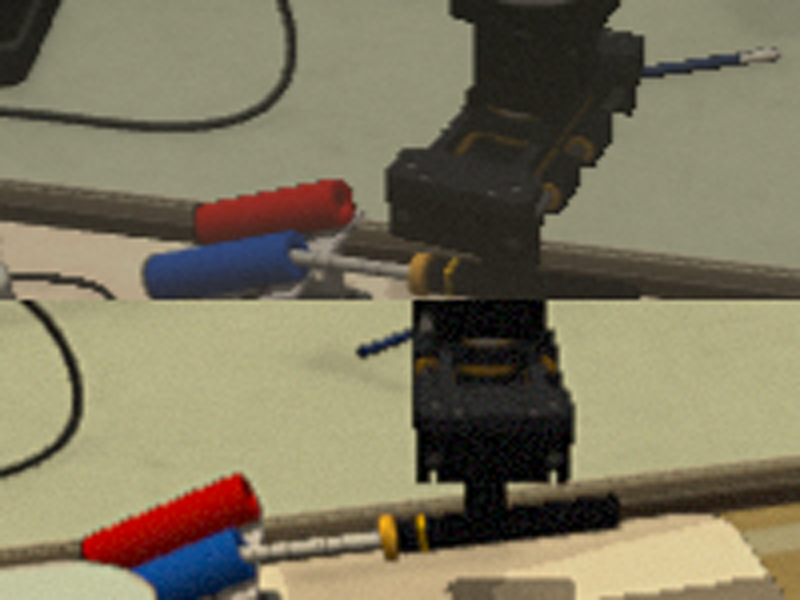

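{"op": "move_arm", "data": {
  "series": [
    [0.0004, 0, 0.004, 0],
    [0.0008, 0, 0.008, 0],
    [0.001, 0, 0.0115, 0],
    [0.001, 0, 0.0145, 0],
    [0.001, 0, 0.0145, 0]
  ]
}}

```text
time: 23.5
ee_pos: [0.4723, 0.0472, 0.0688]
eef_rot: [-0.024, 1.0, 0.0, -0.0]
ft_force: [-0.2, 0.3, 0.2]
width: 0.0136
```

```bash
cat >> h.py <<'E'
def slope(tag):
    p,d,K,R,t=load(f'pics/wrist{tag}.npz');P=pts(d,K,R,t)
    Q=P[180:296,312:328].reshape(-1,3); c=p[180:296,312:328].max(2).ravel(); 
    z0=np.median(Q[:,2]); Q=Q[(c<60)&(abs(Q[:,2]-z0)<.03)]
    h=np.hypot(Q[:,0],Q[:,1]-0); 
    # horizontal coordinate along principal direction
    C=Q[:,:2]-Q[:,:2].mean(0); w,v=np.linalg.eigh(C.T@C); a=v[:,1]
    k=np.polyfit(C@a,Q[:,2],1); print("dir",a.round(3),"slope deg",np.degrees(np.arctan(k[0])).round(2),"mid",Q.mean(0).round(4),"n",len(Q))
E
python3 -c "
from h import *
st();snap('wrist','21');snap('side','21');snap('scene','21');st();zoom('21');slope('20');slope('21');slope('4')
"
```

```text
t 23.5 tcp [0.4723 0.0472 0.0688] yawx -177.24 tilt [-0.  0. -1.] F [-0.24  0.31  0.17] T [ 0.094 -0.15   0.04 ] w 0.0136 j [ 0.44  0.19 -0.68  1.97  0.14  1.03  1.31]
t 23.65 tcp [0.4726 0.0472 0.0693] yawx -177.23 tilt [ 0. -0. -1.] F [-1.06  0.43 -0.31] T [ 0.068 -0.026 -0.012] w 0.0134 j [ 0.44  0.19 -0.68  1.97  0.14  1.03  1.31]
dir [-0.999 -0.046] slope deg 6.93 mid [0.4384 0.0451 0.1119] n 1845
dir [-0.999 -0.046] slope deg 0.67 mid [0.4386 0.0451 0.0938] n 1850
dir [-0.34  0.94] slope deg 0.49 mid [ 0.488  -0.0689  0.1995] n 1848
```

View pics/z21.png

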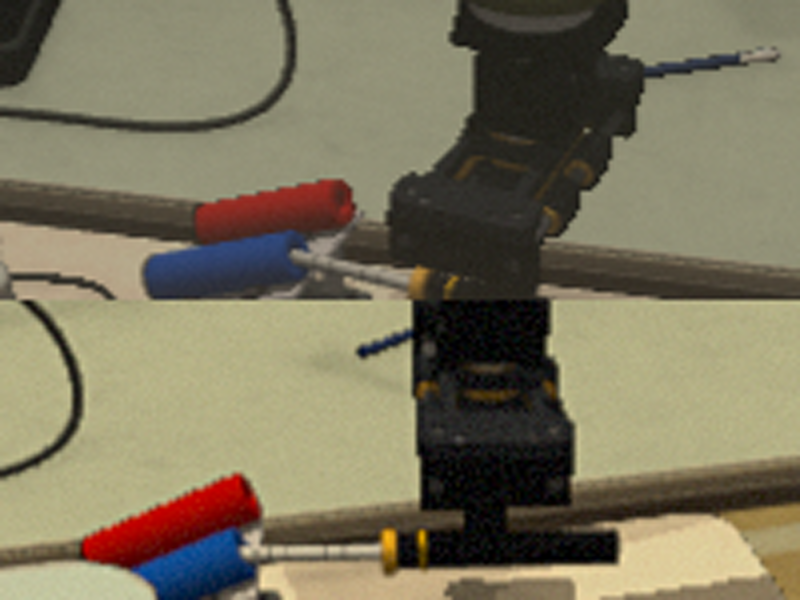

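Gauge is back to level: 0.67° against 0.49° for the known-level reference picture. I'm firming the grip and withdrawing, after locating the card centre.

```bash
python3 -c "
from h import *
for n,u,v in [('wrist1',251,246),('wrist10',450,240),('scene0',358.5,219),('side0',313,237)]:
    p,d,K,R,t=load(f'pics/{n}.npz'); print(n,plane(u,v,.002,K,R,t).round(4))
"
```

```text
wrist1 [0.4705 0.0893 0.002 ]
wrist10 [0.4704 0.0894 0.002 ]
scene0 [0.469  0.0927 0.002 ]
side0 [0.4642 0.0922 0.002 ]
```

{"op": "move_arm", "data": {
  "series": [
    [0, 0, 0, 0],
    [0, 0, 0, 0],
    [0.004, 0, 0, 0],
    [0.01, 0, 0, 0],
    [0.018, 0, 0, 0],
    [0.026, 0, 0, 0],
    [0.034, 0, 0, 0],
    [0.04, 0, -0.004, 0],
    [0.04, 0, -0.015, 0],
    [0.04, 0, -0.035, 0],
    [0.04, 0, -0.06, 0],
    [0.04, 0, -0.085, 0],
    [0.04, 0, -0.105, 0],
    [0.04, 0, -0.12, 0],
    [0.04, 0, -0.125, 0]
  ],
  "newtons": 25
}}

```text
time: 25.15
ee_pos: [0.4336, 0.0455, 0.1966]
eef_rot: [-0.024, 1.0, -0.0, 0.002]
ft_force: [0.2, -0.3, -0.5]
width: 0.0135
```

```bash
python3 -c "
from h import *
st();snap('wrist','22');st();slope('22')
"
```

```text
t 25.15 tcp [0.4336 0.0455 0.1966] yawx -177.23 tilt [ 0.003 -0.    -1.   ] F [ 0.21 -0.34 -0.53] T [ 0.061 -0.074 -0.009] w 0.0135 j [ 0.51 -0.07 -0.68  1.91 -0.04  1.28  1.46]
t 25.2 tcp [0.4335 0.0454 0.1963] yawx -177.23 tilt [ 0.003 -0.    -1.   ] F [ 0.97 -0.32  0.05] T [ 0.146 -0.164 -0.002] w 0.0133 j [ 0.51 -0.06 -0.68  1.91 -0.04  1.28  1.46]
dir [-0.999 -0.046] slope deg 1.62 mid [0.3997 0.0434 0.2222] n 1850
```

{"op": "move_arm", "data": {
  "series": [
    [-0.001, 0.004, 0, 0.06],
    [-0.003, 0.013, 0, 0.17],
    [-0.006, 0.025, 0, 0.29],
    [-0.009, 0.039, 0, 0.41],
    [-0.012, 0.053, 0, 0.53],
    [-0.016, 0.067, 0, 0.65],
    [-0.02, 0.081, 0, 0.77],
    [-0.024, 0.095, 0, 0.89],
    [-0.028, 0.109, 0, 1.01],
    [-0.032, 0.123, 0, 1.13],
    [-0.036, 0.137, 0, 1.25],
    [-0.039, 0.15, 0, 1.37],
    [-0.042, 0.162, 0, 1.48],
    [-0.044, 0.172, 0, 1.57],
    [-0.0457, 0.1784, 0, 1.619],
    [-0.0457, 0.1784, 0, 1.619]
  ]
}}

```text
time: 26.8
ee_pos: [0.4692, 0.2265, 0.1936]
eef_rot: [0.707, 0.707, -0.0, -0.001]
ft_force: [0.5, 0.1, -0.9]
width: 0.0131
```

{"op": "move_arm", "data": {
  "series": [
    [0, 0, 0.005, 0],
    [0, 0, 0.015, 0],
    [0, 0, 0.03, 0],
    [0, 0, 0.048, 0],
    [0, 0, 0.066, 0],
    [0, 0, 0.082, 0],
    [0, 0, 0.095, 0],
    [0, 0, 0.104, 0],
    [0, 0, 0.109, 0],
    [0, 0, 0.111, 0],
    [0, 0, 0.111, 0],
    [0, 0, 0.111, 0]
  ]
}}

```text
time: 28.0
ee_pos: [0.47, 0.2258, 0.0837]
eef_rot: [0.707, 0.707, 0.0, 0.0]
ft_force: [-0.2, 0.3, 0.0]
width: 0.0136
```

```bash
python3 -c "
from h import *
st();snap('wrist','23');snap('side','23');snap('scene','23');st();slope('23');zoom('23',scene=(260,180),side=(210,185))
"
```

```text
t 28.0 tcp [0.47   0.2258 0.0837] yawx 90.0 tilt [ 0.001  0.    -1.   ] F [-0.17  0.34  0.02] T [ 0.016 -0.069  0.018] w 0.0136 j [ 0.16  0.31 -0.79  1.84  0.24  1.09 -0.72]
t 28.15 tcp [0.4699 0.2258 0.0837] yawx 90.0 tilt [ 0.001  0.    -1.   ] F [-0.62 -0.52 -1.07] T [ 0.03   0.018 -0.024] w 0.0134 j [ 0.16  0.31 -0.79  1.84  0.24  1.09 -0.72]
dir [0.002 1.   ] slope deg 1.79 mid [0.47   0.2602 0.1094] n 1843
```

View pics/z23.png

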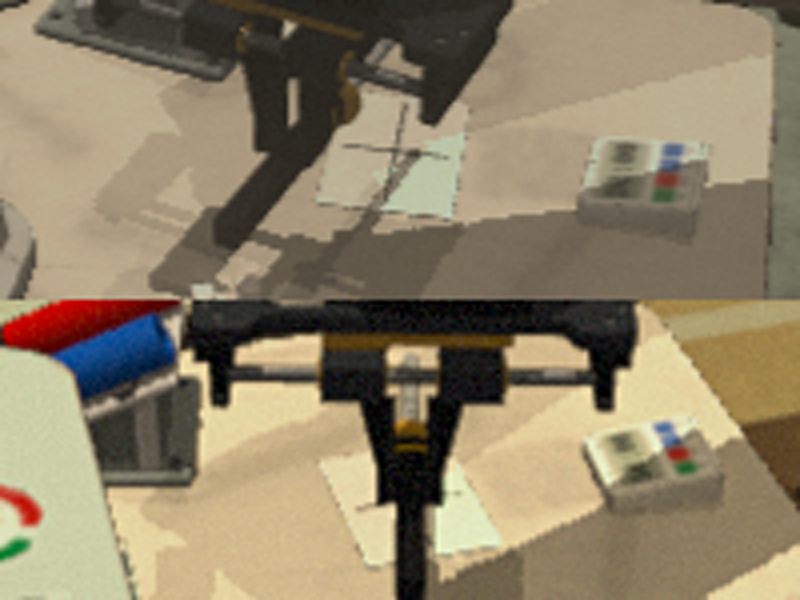

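View pics/scene23.png

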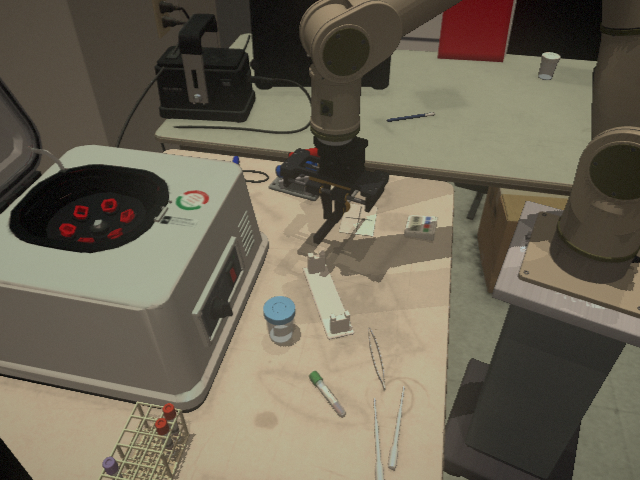

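View pics/side23.png

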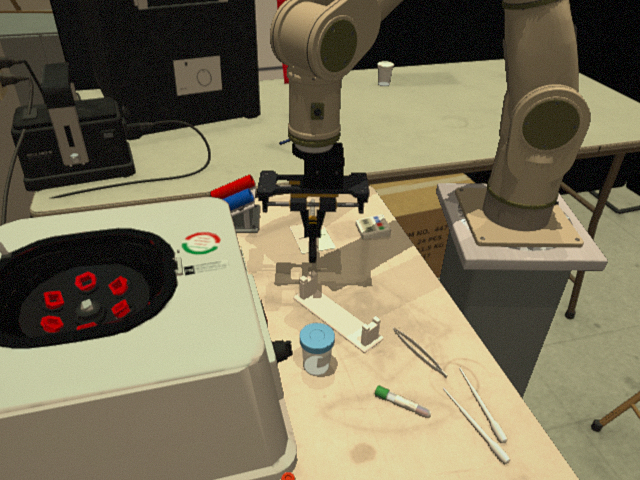

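View pics/wrist23.png

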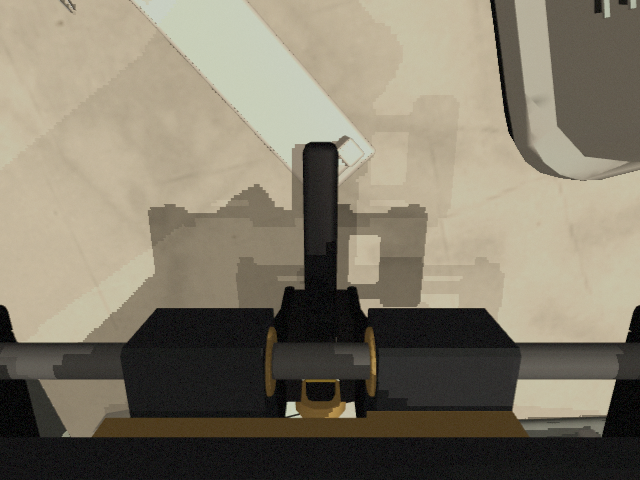

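```bash
python3 -c "
from h import *
p,d,K,R,t=load('pics/wrist23.npz');P=pts(d,K,R,t)
for v in (138,142,144,146,148,150,155,160,170,380,395,400,404,408): print(v,P[v,320].round(4),p[v,320])
A=load('pics/scene23.npz')[2:];B=load('pics/side23.npz')[2:]
for y in (.08,.0893,.10): print(y,proj([.4705,y,.1],*A).round(1),proj([.4705,y,.1],*B).round(1))
for n,(x,y) in dict(scene=(335,180),side=(290,185)).items():
    b=load(f'pics/{n}23.npz')[0][y:y+50,x:x+60]; cv2.imwrite(f'pics/q_{n}.png',cv2.resize(b,(720,600),interpolation=cv2.INTER_CUBIC)[:,:,::-1])
"
```

```text
138 [0.4704 0.2956 0.0055] [201 207 188]
142 [0.4703 0.2979 0.0982] [38 41 34]
144 [0.4703 0.2976 0.1076] [12  7 12]
146 [0.4703 0.297  0.1097] [20 23 23]
148 [0.4703 0.2962 0.1089] [37 35 32]
150 [0.4703 0.2955 0.1092] [37 35 38]
155 [0.4703 0.2938 0.1113] [46 42 40]
160 [0.4703 0.2916 0.1083] [46 44 39]
170 [0.4703 0.2881 0.1108] [43 37 39]
380 [0.4701 0.1912 0.1074] [129 104  40]
395 [0.4701 0.1826 0.1069] [11 12 10]
400 [0.4701 0.1791 0.106 ] [17 14 18]
404 [0.4701 0.178  0.1075] [87 68 36]
408 [0.4701 0.1779 0.1102] [86 64 28]
0.08 [362.4 180.1] [310.6 195.3]
0.0893 [360.7 182.4] [310.6 197.6]
0.1 [358.6 185. ] [310.6 200.4]
```

View pics/q_scene.png

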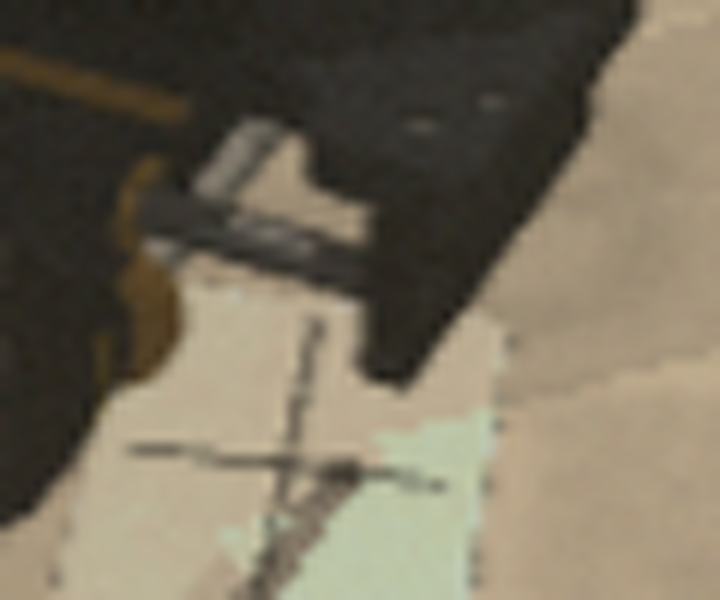

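View pics/q_side.png

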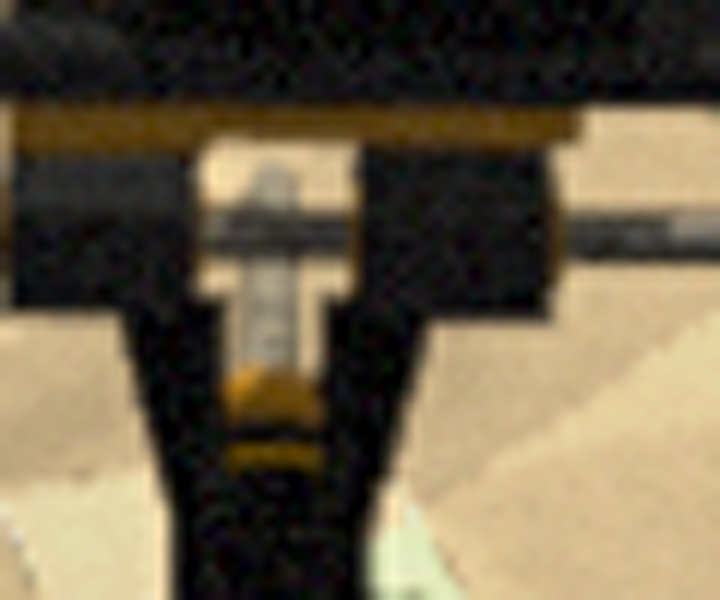

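The tip is about 4 mm past the cross and a few mm low (z≈0.096). I'll trim that and let it settle.

{"op": "move_arm", "data": {
  "series": [
    [0.002, 0, -0.002, 0],
    [0.004, 0, -0.005, 0],
    [0.004, 0, -0.005, 0],
    [0.004, 0, -0.005, 0],
    [0.004, 0, -0.005, 0],
    [0.004, 0, -0.005, 0],
    [0.004, 0, -0.005, 0]
  ]
}}

```text
time: 28.85
ee_pos: [0.4696, 0.2296, 0.0882]
eef_rot: [0.707, 0.707, -0.0, 0.0]
ft_force: [0.3, -0.7, -0.7]
width: 0.0135
```

```bash
python3 -c "
from h import *
s=st();print(np.abs(s['joint_vel']).max());snap('wrist','24');snap('side','24');s=st();slope('24')
p,d,K,R,t=load('pics/wrist24.npz');P=pts(d,K,R,t)
for v in (142,144,146,148,404,408): print(v,P[v,320].round(4))
b=load('pics/side24.npz')[0][185:235,290:350]; cv2.imwrite('pics/q24.png',cv2.resize(b,(720,600),interpolation=cv2.INTER_CUBIC)[:,:,::-1])
"
```

```text
t 28.85 tcp [0.4696 0.2296 0.0882] yawx 90.0 tilt [-0. -0. -1.] F [ 0.27 -0.69 -0.68] T [-0.019 -0.116  0.069] w 0.0135 j [ 0.16  0.3  -0.8   1.83  0.24  1.1  -0.73]
0.0014007207596152711
t 28.95 tcp [0.4696 0.2296 0.0882] yawx 90.0 tilt [-0. -0. -1.] F [-0.3  -0.65 -0.34] T [ 0.021 -0.095 -0.012] w 0.0136 j [ 0.16  0.3  -0.8   1.83  0.24  1.1  -0.73]
dir [0.002 1.   ] slope deg 1.85 mid [0.4697 0.2639 0.1138] n 1848
142 [0.4699 0.3016 0.1022]
144 [0.4699 0.3014 0.1119]
146 [0.4699 0.3007 0.113 ]
148 [0.4699 0.3    0.1141]
404 [0.4697 0.1809 0.1109]
408 [0.4697 0.1813 0.1142]
```

View pics/q24.png

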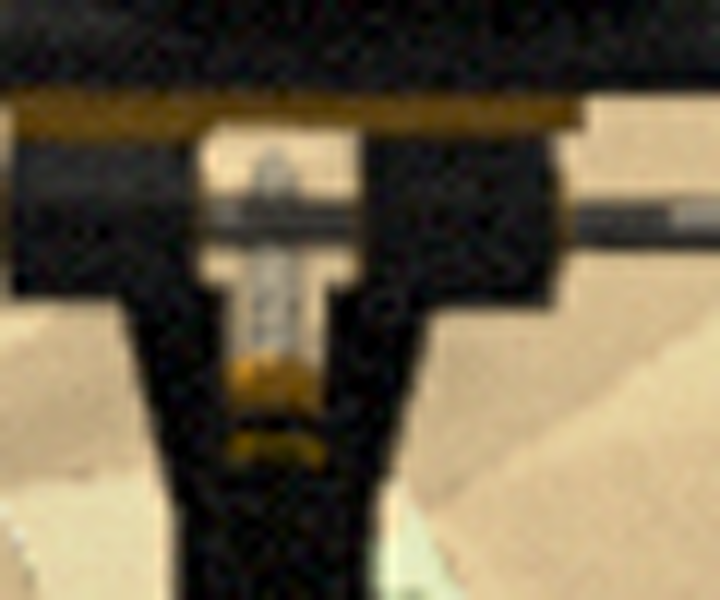

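```bash
python3 -c "
from bench import r
print(r.close_job())"
```

```text
the job is handed in; nothing more can be done
None
```

The blue guide tube is the clear one. The gauge was fully home there, and I handed the job in with it held still over the reading card. `close_job` gave no verdict.

- **Red tube:** it stopped softly about 44 mm deep, with about 18 N on the wrist. The handle slipped several millimetres in the pads (under 1 cm). I drew it straight back out.
- **Blue tube:** it slid freely until the collar sat on the rim at about 5–7 N. The computed collar position agreed with the mouth to about 2 mm. The gripper cannot tilt, so I used the tube mouths to swing the gauge to 25° in the pads and back to level.
- **Final pose:** the tip is at about (0.470, 0.089, 0.100), and the card's cross is at (0.4705, 0.089). Joint speeds were about zero, the grip is 25 N, and the time was about 29 s of the 58 s allowed.
- **Bystanders:** the last scene and side pictures show the blue-lidded cup and the lying sample tube where they started.

**Small disagreements:**
- **Level:** the gauge reads 1.85° tip-down. The same reading gave 0.5° just after it left the cradle, so it is probably 1.3–1.9° off level.
- **Card centre:** the fixed cameras put the card's centre 2–6 mm away from where the wrist camera puts it. I used the wrist camera's value.

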